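Fetch the spare platen insert from the veneer press

TASK

Turn both red captive knobs on the veneer press's insert bay clockwise to their end stops, and only then lift the bay's flap by its bar handle until it stands upright or leans back and stays there by itself. Draw the brass insert out of the bay by its wooden tab and present it over the middle of the round cork mat, level and about 12 cm above it. Leave the glass jar and the hammer where they are; the program finishes while still holding the insert there, steady and with nothing else supporting it.

Things in the scene. Friction and masses are not known exactly. Their poses are not given: they have to be found in the camera images.
- press: Fixed iron veneer press, base 200 (x) x 630 (y) x 12 mm. Origin on the bench under the centre of its insert bay, z up. Bay: green open box 127 (x) x 182 (y) mm outside, walls 6 mm, rim 64 mm and inner floor 14 mm above the bench; the flap hinges on its +x rim, the flap's bar is beyond its -x rim. The press frame (columns, crank; 435 mm tall) stands 225 to 460 mm along +y.
- flap (a joint): Hinge of the bay's flap: 0 = lying shut, 1.57 = upright, 2.0 = its stop, leaning back. Stiff (0.28 N m friction): it stays where it is left. The knobs' tongues physically lock it until they are turned out of the way.
- flap_bar (a point): Centre of the flap's steel bar handle: round, 10 mm thick, 100 mm long along the press's y, 36 mm off the flap's free edge on brass arms at its ends (92 mm free between), so fingers closing along the press's x can straddle it from above at any flap angle and it rolls between them. 67 mm above the bench when shut; moves with the flap (brass, green panel, 132 x 180 x 6 mm).
- flap_hinge (a point): Centre of the hinge line, which runs along the press's y, 67 mm above the bench at the bay's far rim; 168 mm from the bar's centre. The frame turns with the flap (x axis points from the bar to the hinge, along the flap).
- knob_right (a joint): Angle of the red quarter-turn knob at the press's -y side of the bay: grows as it turns clockwise seen from above; 0 to 0.25 at the start (steel tongue over the flap, locked), end stop at 1.5 (tongue clear). Friction 0.06 N m; it stays where it is left.
- knob_left (a joint): The same for the red knob at the press's +y side of the bay; it too turns clockwise to its end stop at 1.5.
- knob_right_grip (a point): On the right knob's axis, 96 mm above the bench, at a good height to grip. A red upright wing 12 mm thick (its own x), 34 mm long (its own y), 78 to 108 mm above the bench; below it a steel tongue 12 mm wide, 6 mm thick, in line with the wing. The frame turns with the knob; at joint value 0 it is parallel to the press's.
- knob_left_grip (a point): The same for the left knob.
- insert: Spare platen insert, hidden under the flap at the start: brass plate 60 (x) x 84 (y) x 10 mm with four pale discs; on its top centre an upright dark wooden tab 40 (x) x 12 (y) mm, 10 to 40 mm above the underside. Origin at the centre of the underside; about 0.3 kg; loose on the bay's floor, some 12 mm towards the bay's bar side.
- mat: Round cork checking mat with a pale ring, 130 mm across, 4 mm thick, fixed. Origin at the centre of its underside on the bench.
- jar: Glass jar of bone inlay discs with brass lid, 76 mm across, 93 mm tall; leave alone. Origin under its centre.
- hammer: Red-handled tack hammer, 260 mm long, lying on the bench; leave alone.

How it is judged:
On the way, in this order (a step that is already met when the one before it is completed fails the run):
1. both knobs turned to their end stops, flap still shut (value of joint each of knob_right, knob_left above 1.35 rad and value of joint flap below 0.15 rad), for 0.1 s.
2. the flap is lifted upright or beyond, the insert still in the bay (value of joint flap above 1.4 rad and z of insert in the frame of press below 0.04 m), for 0.1 s.
3. the insert is lifted clear of the bay in the fingers (z of insert in the frame of press above 0.075 m and contact force between insert and the fingers above 1 N), for 0.1 s.
At the end, for the whole second after the job is handed in: The fingers hold the insert still and level (within 0.2 rad), its centre within 40 mm of the mat's centre seen from above, its underside 80 to 180 mm above the bench, touching neither mat nor press; both knobs are at their end stops (over 1.3 rad) and the flap stays open (over 1.35 rad) (value of joint each of knob_right, knob_left above 1.3 rad and value of joint flap above 1.35 rad and horizontal distance between insert and mat below 0.04 m and height (world z) of insert between 0.08 and 0.18 m and angle between insert's own z axis and vertical below 0.2 rad and linear speed of insert below 0.03 m/s and contact force between insert and the fingers above 1 N and contact force between insert and mat below 0.1 N and contact force between insert and press below 0.1 N); the arm keeps its last pose, push and grip.
It fails at once if the flap is raised while a knob is not yet turned out (value of joint flap above 0.15 rad and value of joint any of knob_right, knob_left below 1.2 rad).
It fails at once if the jar or the hammer is pushed more than 30 mm (distance of any of jar, hammer from where it was at the start of the episode above 0.03 m).
It also fails if it takes over 67 s, if anything falls off the work surface, if the arm or the gripper's body presses on something with over 40 N, if the wrist force passes 120 N, or if a joint passes its speed limit or range.

ROBOT

A 6-joint arm with a two-finger parallel gripper is mounted at the origin on the work surface. World frame = base frame: x ahead of the robot, y to its left, z up, the work surface at z = 0. Lengths are in m, angles in rad, forces in N, time in s.
With the tool pointing down it reaches from about 0.35 to 0.725 m from the base axis. Payload 6 kg.
Tool frame: the origin (TCP) lies on the front face of the gripper's body, between the roots of the fingers; the fingertips stand 73 mm ahead of it and the grasp point (between the pads) lies 54 mm ahead of it; z points along the fingers, x is the direction in which the jaws open and shut, and the axes are right-handed (so a half turn about z gives the same grasp; the last joint's range is limited). The gripper opens to 85 mm and grips with 20 to 120 N. Pads are 22 mm wide; open, the fingers measure 114 mm over their backs; the gripper's body (76 mm by 85 mm) begins 54 mm behind the grasp point. The pads swing forward as they close: fully open they stand 13 mm farther back than shut.
Start: joints at [-0.87, 0.04, 0.085, 0, -1.615, -0.334], TCP at [0.215, -0.56, 0.304] pointing down, gripper open.
Joint ranges: [-2.56, 2.56], [-1.29, 2.01], [-1.08, 1.49], [-3.29, 1.98], [-2.81, -0.18], [-2.99, 2.99]. Speed limits (rad/s): [2.57, 2.57, 3.01, 3.14, 3.14, 3.14].

INTERFACE

Orientations are given as a unit quaternion [w, x, y, z].
In Python, from rig import env gives the robot as it stands. The module is installed in compiled form; this text tells all that it offers.
- The arm moves only by the shell command python3 -m jog 'ROWS' [OPENING]. ROWS is a JSON object of lists of equal length, an entry for each row: "travel": the shift along the tool's x, y, z in m, a list of three; "turn": the turn about the tool's z in rad. A call has 1 to 20 rows; each row shifts and turns the pose as measured when the row begins, along the tool's axes as they then stand; what a row does not reach is not made up. A row lasts 1/10 s, in which the tool goes at most 50 mm and 8.59 degrees, less where a joint would pass 70% of its speed; a pose out of reach is approached as far as the arm can. A call with a gripper value outside its range is refused whole. OPENING is the gripper command: -1 is fully open, 1 is shut, values between are in proportion, set as the call begins (- or left out, the last holds). The fingers move at their own pace and stop on an object; the grip force is fixed at half the most. Time passes only in rows, so rows that do not move let the fingers close. It gives the time, the measured TCP pose, the force and the opening at its end, in the units of the state.
- env.read_state(): the state, without advancing time (a new reading comes with each control period).
- env.get_image(name): name is "side" or "top"; returns the picture (400x640x3 uint8, blue, green, red); there is no depth.
- env.camera_model(name): a dict with "intrinsics" (3x3 intrinsics, pixels), "k1" (the pictures are not rectified: a ray, as slopes to the right and down, at radius r is drawn at 1 + k1 r^2 times it, then the intrinsics apply), "origin" and "rotation" of the camera in the world. Camera axes: x right, y down, z forward; pixel columns grow to the right and rows downward; lengths in m; the calibration is good to about 2 mm. A picture is of the moment at which its call begins. camera_model takes no time and is no camera call.
- env.hand_in(): hands the job in, once; it reports no verdict.
The state is a dict: "time": time; "qpos": joint angles; "joint_vel": joint speeds; "tau": joint torques, N m; "eef_pos": TCP position; "tcp_rot": TCP orientation; "wrist_force": force on the tool from outside, world axes, zero at the start; "moment": the same for the moment, N m; "finger_gap": finger opening in m.
Only numpy, scipy, OpenCV 4.12 (cv2) and the standard library are available. Lean on these libraries where they do the work, as an engineer would, in place of code of your own. Each camera call takes 0.05 s, during which the arm holds its last target.

## Working session

There is one attempt and no reset: what is moved stays moved. The work goes in short steps, Python scripts to look and compute and a shell command to move; the robot and the scene stay as the last step left them, time stands still between calls to the robot, and variables do not carry over. Pictures are saved under pics/ and viewed, and the job is handed in when it is done.

```bash
ls; mkdir -p pics; python3 - <<'E'
from rig import env
import cv2
s=env.read_state(); print(s)
for n in("side","top"):
    cv2.imwrite(f"pics/{n}0.png",env.get_image(n)); print(n,env.camera_model(n))
E
```

```text
pics
{'time': 0.0, 'qpos': array([-8.70299626e-01,  4.08393624e-02,  8.37928060e-02, -4.50337343e-04,
       -1.61548835e+00, -3.33714314e-01]), 'joint_vel': array([-2.06793833e-03,  4.43752046e-05,  2.02575717e-03,  1.52298111e-03,
       -1.12579263e-04,  1.46882695e-03]), 'tau': array([ 7.75933404e-05, -3.68185544e+01,  3.47418594e+01,  6.93247005e+00,
       -5.23513678e-03,  5.11887833e-06]), 'eef_pos': array([ 0.21518854, -0.55987343,  0.30285584]), 'tcp_rot': array([-7.78558987e-04,  5.66289400e-01,  8.24205987e-01,  4.47340907e-04]), 'wrist_force': array([-0.61678706,  0.19213689,  0.34614128]), 'moment': array([-9.79959466e-05, -5.67596488e-03,  3.39507161e-02]), 'finger_gap': 0.08557170806685775}
side {'intrinsics': array([[406.04911328,   0.        , 324.39979505],
       [  0.        , 406.04911328, 194.96527295],
       [  0.        ,   0.        ,   1.        ]]), 'k1': 0.007619001534650475, 'origin': array([ 0.3574327 , -1.0829527 ,  0.92832272]), 'rotation': array([-0.40044607,  0.91105469, -0.08930827,  0.0405749 ])}
top {'intrinsics': array([[406.10126403,   0.        , 320.54693399],
       [  0.        , 406.10126403, 195.8885885 ],
       [  0.        ,   0.        ,   1.        ]]), 'k1': -0.0745915627083239, 'origin': array([ 0.39594351, -0.1886503 ,  1.35062789]), 'rotation': array([-0.03287577,  0.71416188, -0.69850221,  0.03141106])}
```

View pics/side0.png

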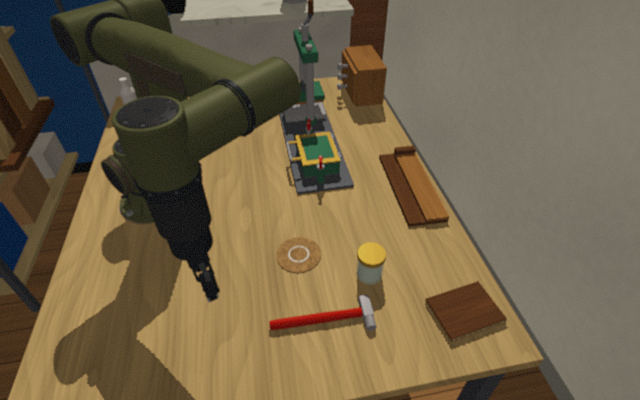

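View pics/top0.png

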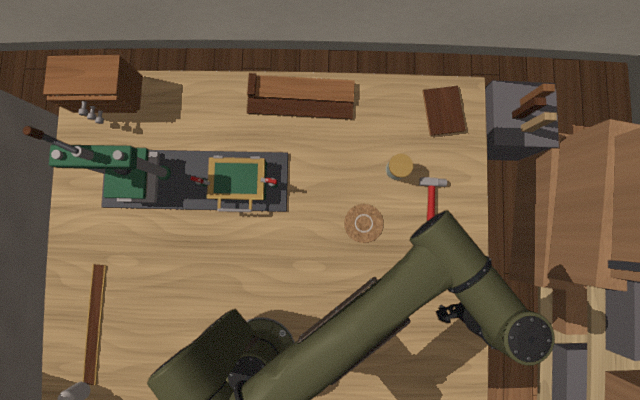

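The overview shows the press at the top view's (235,180) with its bar on the lower (robot) side. The knobs are near (195,180) and (271,182), the mat is at (364,223), and the jar and hammer are to the right. I'll zoom in next.

```bash
cat > h.py <<'E'
import numpy as np, cv2
from scipy.spatial.transform import Rotation as R
from rig import env
def q2R(q): return R.from_quat([q[1],q[2],q[3],q[0]])
def ray(n,u,v):
    c=env.camera_model(n);K=c['intrinsics']
    d=np.array([(u-K[0,2])/K[0,0],(v-K[1,2])/K[1,1]])
    s=d.copy()
    for _ in range(20): s=d/(1+c['k1']*(s@s))
    return c['origin'],q2R(c['rotation']).apply([s[0],s[1],1.])
def onz(n,u,v,z):
    o,d=ray(n,u,v); return o+d*(z-o[2])/d[2]
def tri(a,b):
    o1,d1=ray('top',*a);o2,d2=ray('side',*b)
    t=np.linalg.lstsq(np.c_[d1,-d2],o2-o1,rcond=None)[0]
    p,q=o1+t[0]*d1,o2+t[1]*d2
    return (p+q)/2,np.linalg.norm(p-q)
def proj(n,P):
    c=env.camera_model(n);p=q2R(c['rotation']).inv().apply(np.atleast_2d(P)-c['origin'])
    s=p[:,:2]/p[:,2:];s=s*(1+c['k1']*(s**2).sum(1))[:,None]
    K=c['intrinsics'];return s*[K[0,0],K[1,1]]+[K[0,2],K[1,2]]
def blobs(img,lo,hi,amin=5,roi=None):
    h=cv2.cvtColor(img,cv2.COLOR_BGR2HSV);m=cv2.inRange(h,lo,hi)
    if roi:
        k=np.zeros_like(m);x0,y0,x1,y1=roi;k[y0:y1,x0:x1]=255;m&=k
    n,l,st,ce=cv2.connectedComponentsWithStats(m)
    return [(st[i].tolist(),ce[i].round(1).tolist()) for i in range(1,n) if st[i][4]>=amin],l
def crop(img,x0,y0,x1,y1,f,name):
    cv2.imwrite(name,cv2.resize(img[y0:y1,x0:x1],None,fx=f,fy=f,interpolation=cv2.INTER_CUBIC))
def st():
    s=env.read_state();print('t',s['time'],'p',s['eef_pos'].round(4),'gap',round(s['finger_gap'],4),'F',s['wrist_force'].round(1));Rm=q2R(s['tcp_rot']).as_matrix();print(Rm.round(3));return s
E
python3 - <<'E'
from h import *
t=cv2.imread('pics/top0.png');s=cv2.imread('pics/side0.png')
crop(t,180,140,300,220,6,'pics/tc.png');crop(s,270,110,370,200,6,'pics/sc.png')
print(blobs(t,(0,150,60),(8,255,255),4,(150,120,320,230))[0]+blobs(t,(172,150,60),(180,255,255),4,(150,120,320,230))[0])
print(blobs(s,(0,150,60),(8,255,255),4,(260,100,370,200))[0])
m,_=blobs(t,(8,60,60),(18,200,220),300,(340,195,390,250));print('mat',m)
print('press base corners',[onz('top',u,v,.012).round(4).tolist() for u,v in[(288,152),(287,210),(104,154),(103,210)]])
E
```

```text
[([190, 176, 13, 7, 26], [195.7, 179.3]), ([267, 178, 10, 6, 39], [271.8, 180.8]), ([190, 177, 3, 2, 4], [191.0, 177.5]), ([193, 177, 3, 3, 4], [194.2, 178.0]), ([201, 179, 2, 4, 4], [201.2, 180.5])]
[([307, 119, 4, 11, 30], [308.3, 124.0]), ([319, 157, 3, 8, 16], [320.3, 159.9]), ([320, 166, 2, 2, 4], [320.5, 166.5])]
mat [([340, 195, 50, 55, 2681], [364.5, 222.0])]
press base corners [[0.6631, -0.0723, 0.012], [0.4688, -0.0748, 0.012], [0.6455, 0.5598, 0.012], [0.4539, 0.5489, 0.012]]
```

View pics/tc.png

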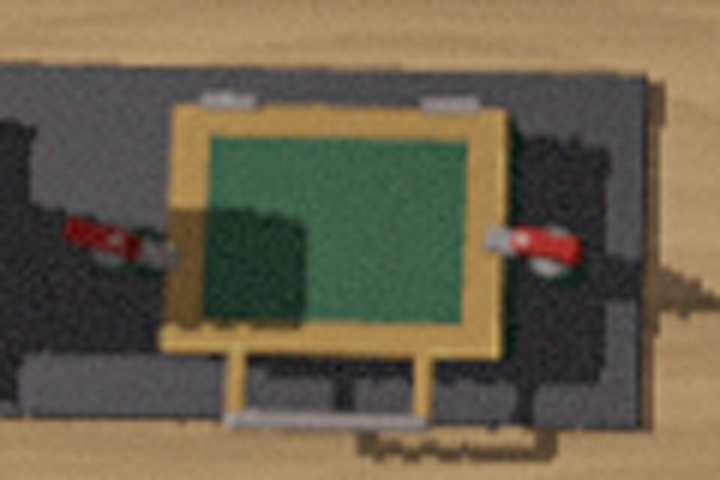

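View pics/sc.png

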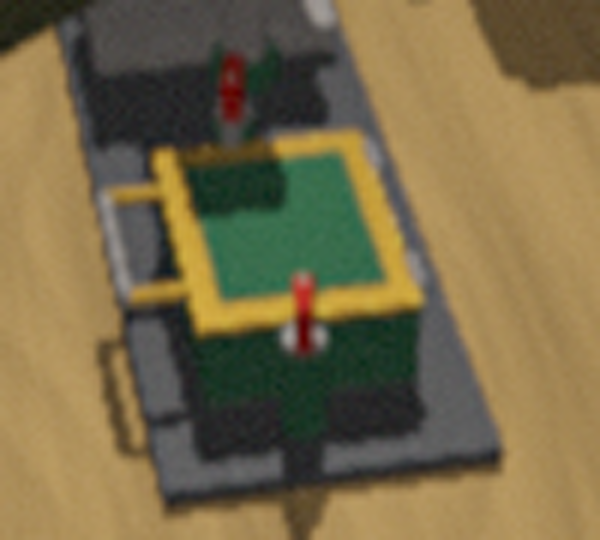

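```bash
python3 - <<'E'
from h import *
c=lambda u,v:(180+u/6,140+v/6); cs=lambda u,v:(270+u/6,110+v/6)
f=[onz('top',*c(*p),.070)[:2] for p in[(172,104),(508,110),(163,350),(502,355)]]
f=np.array(f);print('flap',f.round(4).tolist(),'lx',np.linalg.norm(f[0]-f[2]),np.linalg.norm(f[1]-f[3]),'ly',np.linalg.norm(f[0]-f[1]))
b=np.array([onz('top',*c(*p),.070) for p in[(225,420),(428,424)]]);print('bar',b.round(4).tolist())
d=b[0]-b[1];print('yaw bar',np.arctan2(-d[0],d[1]), [np.arctan2(-(f[i]-f[i+1])[0],(f[i]-f[i+1])[1]) for i in(0,2)])
for n,a,s in [('R',(271.8,180.8),(320.3,160)),('L',(195.7,179.3),(308.3,124))]:
    print(n,tri(a,s),onz('top',*a,.1))
# wing ends at top z=.108
for n,p,q in [('R',(512,232),(580,238)),('L',(65,222),(140,245))]:
    a,b2=onz('top',*c(*p),.1)[:2],onz('top',*c(*q),.1)[:2];print(n,a,b2,(a+b2)/2,np.linalg.norm(a-b2))
# bar triang, side ends
for p,q in[((225,420),(105,195)),((428,424),(127,300))]: print('bar tri',tri(c(*p),cs(*q)))
for p,q in[((512,232),(303,275)),((65,222),(232,58))]: print('wing far tri',tri(c(*p),cs(*q)))
for u,v in[(288,152),(287,210),(104,154),(103,210)]: pass
img=cv2.imread('pics/top0.png');crop(img,330,140,460,240,6,'pics/mat.png')
E
```

```text
flap [[0.6292, 0.1778], [0.6294, -0.0032], [0.4969, 0.1761], [0.4983, -0.0047]] lx 0.13233160881808836 0.13113929381119074 ly 0.1809950795237571
bar [[0.4605, 0.1412, 0.07], [0.4609, 0.0332, 0.07]]
yaw bar 0.003718841299189748 [np.float64(0.0010745028459671127), np.float64(0.007657644443029117)]
R (array([ 0.5538037 , -0.03305842,  0.10534893]), np.float64(0.0016001921264175562)) [ 0.55367579 -0.03232304  0.1       ]
L (array([0.55466364, 0.20915663, 0.09241344]), np.float64(0.0005861689195364704)) [0.55341428 0.20677503 0.1       ]
R [ 0.5599273  -0.01194359] [ 0.55754777 -0.04735409] [ 0.55873753 -0.02964884] 0.035490363116259784
L [0.56035806 0.22262585] [0.54907836 0.18233535] [0.55471821 0.2024806 ] 0.04183964510984367
bar tri (array([0.46331908, 0.14192805, 0.06659555]), np.float64(0.005270471363779803))
bar tri (array([0.46282008, 0.03334007, 0.06850809]), np.float64(0.0036593603786500262))
wing far tri (array([ 0.5590776 , -0.01293956,  0.10700925]), np.float64(0.00013822529021714395))
wing far tri (array([0.55932813, 0.22158856, 0.10325594]), np.float64(0.0011987545184851864))
```

View pics/mat.png

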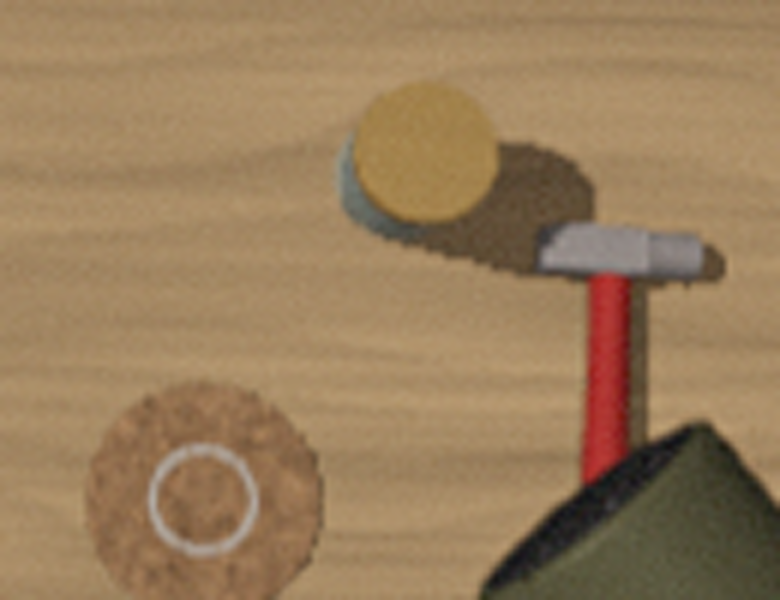

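```bash
python3 - <<'E'
from h import *
c=lambda u,v:onz('top',330+u/6,140+v/6,.004)
print('mat centre ring',c(204,500), 'edges',c(86,500),c(322,500),c(204,381))
E
python3 -m jog '{"travel":[[0,0,0],[0,0,0],[0,0,0],[0,0,0],[0,0,0],[0,0,0],[0,0,0],[0,0,0]],"turn":[-0.14,-0.14,-0.14,-0.14,-0.14,-0.14,-0.14,-0.14]}' -1; python3 -c "from h import *;s=st();print(s['qpos'].round(3))"
```

```text
mat centre ring [ 0.4306221  -0.33044101  0.004     ] edges [ 0.42922979 -0.26525863  0.004     ] [ 0.43198536 -0.39576907  0.004     ] [ 0.49649344 -0.32957268  0.004     ]
time: 0.9
eef_pos: [0.2152, -0.5589, 0.298]
tcp_rot: [-0.002, 0.02, 1.0, 0.005]
wrist_force: [-0.6, -0.0, -0.7]
finger_gap: 0.0855
t 0.9 p [ 0.2152 -0.5589  0.298 ] gap 0.0855 F [-0.6 -0.  -0.7]
[[-0.999  0.041 -0.004]
 [ 0.041  0.999  0.009]
 [ 0.004  0.009 -1.   ]]
[-0.87   0.044  0.079 -0.003 -1.615  0.83 ]
```

```bash
python3 -m jog '{"travel":[[-0.02,0.034,0],[-0.02,0.034,0],[-0.02,0.034,0],[-0.02,0.034,0],[-0.02,0.034,0],[-0.02,0.034,0],[-0.02,0.034,0],[-0.02,0.034,0],[-0.02,0.034,0],[-0.02,0.034,0],[-0.02,0.034,0],[-0.02,0.034,0],[-0.02,0.034,0],[-0.02,0.034,0],[-0.02,0.034,0],[-0.02,0.034,0]],"turn":[0,0,0,0,0,0,0,0,0,0,0,0,0,0,0,0]}' -1; python3 - <<'E'
from h import *
s=st();print(s['qpos'].round(3))
E
```

```text
time: 2.5
eef_pos: [0.5628, -0.0073, 0.2951]
tcp_rot: [-0.006, 0.021, 1.0, 0.009]
wrist_force: [-0.4, -0.3, -0.1]
finger_gap: 0.0854
t 2.5 p [ 0.5628 -0.0073  0.2951] gap 0.0854 F [-0.4 -0.3 -0.1]
[[-0.999  0.041 -0.012]
 [ 0.041  0.999  0.018]
 [ 0.013  0.017 -1.   ]]
[ 0.333 -0.05  -0.014 -0.021 -1.612 -0.375]
```

```bash
python3 -m jog '{"travel":[[0.002,-0.008,0.02],[0.002,-0.008,0.025],[0.002,-0.007,0.025],[0,0,0.015],[0,0,0]],"turn":[0.03,0.03,0,0,0]}' -1; python3 - <<'E'
from h import *
s=st()
t=env.get_image('top');g=env.get_image('side')
crop(g,270,110,370,200,6,'pics/sc1.png');crop(t,180,120,310,220,6,'pics/tc1.png')
for z in (.108,.096,.078):
  print(proj('side',[[.556,-.030,z]]),proj('top',[[.556,-.030,z]]))
E
```

```text
time: 3.0
eef_pos: [0.5555, -0.0231, 0.2032]
tcp_rot: [-0.009, 0.048, 0.999, 0.008]
wrist_force: [-0.5, -0.3, -0.4]
finger_gap: 0.0857
t 3.0 p [ 0.5555 -0.0231  0.2032] gap 0.0857 F [-0.5 -0.3 -0.4]
[[-0.995  0.097 -0.017]
 [ 0.097  0.995  0.018]
 [ 0.019  0.016 -1.   ]]
[[320.53545384 158.76506037]] [[270.76335639 179.70634837]]
[[320.55000281 161.63811653]] [[271.23653808 180.20849369]]
[[320.57149605 165.88350549]] [[271.92986206 180.94422748]]
```

View pics/sc1.png

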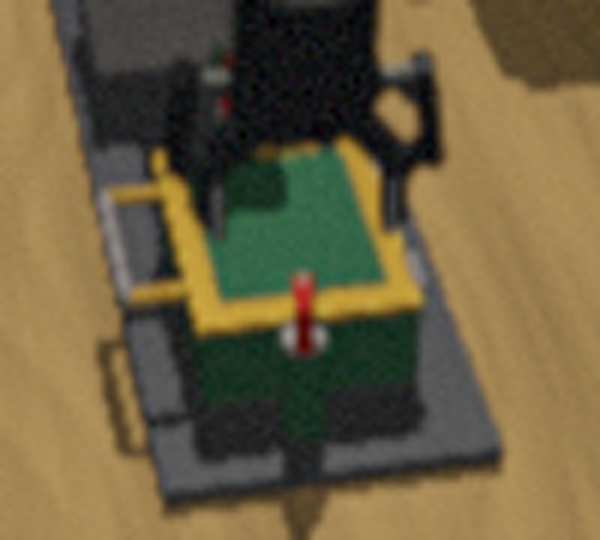

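View pics/tc1.png

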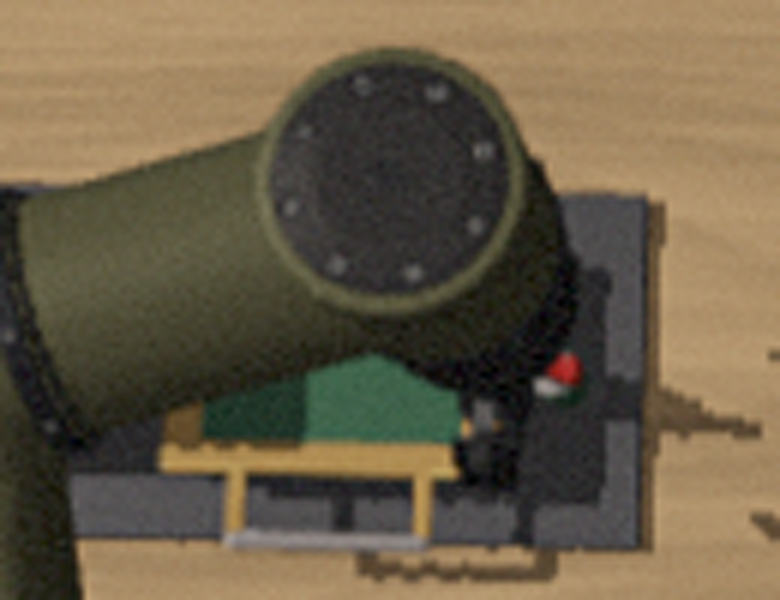

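The grip is centred in x: in the side crop the fingers are at columns 213 and 395, with the knob at 303. It needs to move 7 mm towards -y and go down.

```bash
python3 -m jog '{"travel":[[0,-0.007,0.0],[0,0,0.02],[0,0,0.02],[0,0,0.01],[0,0,0]],"turn":[0,0,0,0,0]}' -1;python3 - <<'E'
from h import *
s=st()
g=env.get_image('side')
crop(g,270,110,370,200,6,'pics/sc2.png')
E
```

```text
time: 3.6
eef_pos: [0.5586, -0.0303, 0.163]
tcp_rot: [-0.001, 0.048, 0.999, 0.009]
wrist_force: [-0.2, -0.4, 0.5]
finger_gap: 0.0852
t 3.6 p [ 0.5586 -0.0303  0.163 ] gap 0.0852 F [-0.2 -0.4  0.5]
[[-0.995  0.096 -0.   ]
 [ 0.096  0.995  0.019]
 [ 0.002  0.019 -1.   ]]
```

View pics/sc2.png

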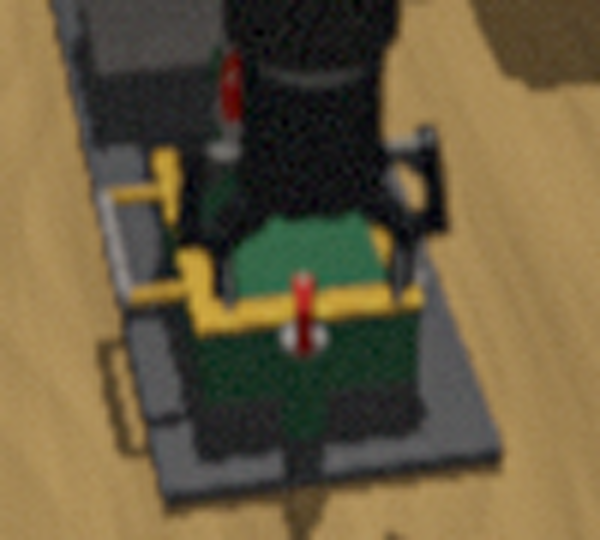

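```bash
python3 -m jog '{"travel":[[0.004,0,0.006],[0,0,0.003],[0,0,0]],"turn":[0,0,0]}' -1; python3 -m jog '{"travel":[[0,0,0],[0,0,0],[0,0,0],[0,0,0],[0,0,0],[0,0,0],[0,0,0]],"turn":[0,0,0,0,0,0,0]}' 1;python3 - <<'E'
from h import *
s=st()
g=env.get_image('side')
crop(g,270,110,370,200,6,'pics/sc3.png')
E
```

```text
time: 3.95
eef_pos: [0.5558, -0.0298, 0.1574]
tcp_rot: [0.002, 0.048, 0.999, 0.01]
wrist_force: [-0.3, 0.7, -1.6]
finger_gap: 0.0853
time: 4.65
eef_pos: [0.5542, -0.0301, 0.1589]
tcp_rot: [-0.0, 0.048, 0.999, 0.009]
wrist_force: [1.7, -0.5, -2.2]
finger_gap: 0.0104
t 4.65 p [ 0.5542 -0.0301  0.1589] gap 0.0104 F [ 1.7 -0.5 -2.2]
[[-0.995  0.095  0.001]
 [ 0.095  0.995  0.018]
 [ 0.001  0.018 -1.   ]]
```

View pics/sc3.png

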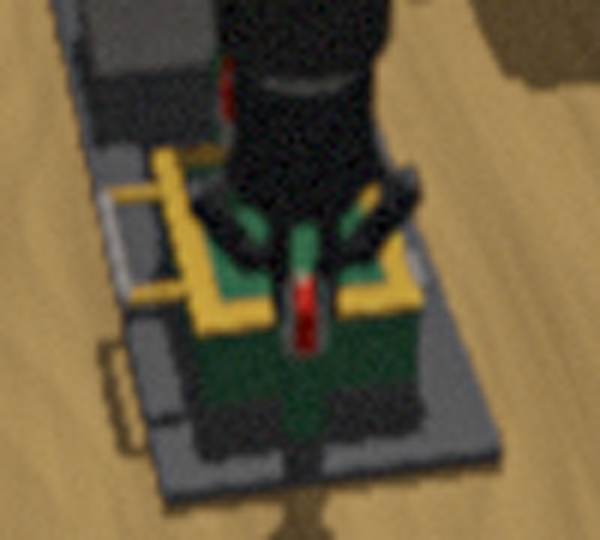

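Gripped. Now I turn it.

```bash
python3 -m jog '{"travel":[[0,0,0],[0,0,0],[0,0,0],[0,0,0],[0,0,0],[0,0,0]],"turn":[0.1,0.14,0.14,0.14,0.14,0.14]}'; python3 -m jog '{"travel":[[0,0,0],[0,0,0],[0,0,0],[0,0,0],[0,0,0]],"turn":[0.14,0.14,0.14,0.1,0.08]}'; python3 -c "from h import *;s=st();print(s['moment'].round(2))"
```

```text
time: 5.3
eef_pos: [0.5543, -0.0302, 0.1589]
tcp_rot: [-0.003, 0.446, 0.895, 0.008]
wrist_force: [-2.5, 0.9, 0.6]
finger_gap: 0.0108
time: 5.8
eef_pos: [0.5542, -0.0301, 0.1589]
tcp_rot: [-0.005, 0.699, 0.715, 0.006]
wrist_force: [-3.4, 1.8, 2.5]
finger_gap: 0.0107
t 5.8 p [ 0.5542 -0.0301  0.1589] gap 0.0107 F [-3.4  1.8  2.5]
[[-0.022  1.     0.   ]
 [ 1.     0.022  0.016]
 [ 0.016  0.    -1.   ]]
[0.24 0.74 1.12]
```

The right knob is against its stop: the jaws turned to 1.55 rad with 1.1 N m on them. Before moving to the left knob I'll check the clearance to the press frame.

```bash
python3 -m jog '{"travel":[[0,0,0],[0,0,0],[0,0,0],[0,0,0],[0,0,-0.025],[0,0,-0.03],[0,0,0]],"turn":[0,0,0,0,0,0,0]}' -1; python3 - <<'E'
from h import *
s=st();print(s['qpos'].round(3))
t=env.get_image('top');g=env.get_image('side')
crop(g,260,0,390,180,4,'pics/sf.png');crop(t,15,100,165,220,5,'pics/tf.png');crop(g,270,110,370,200,6,'pics/sc4.png')
E
```

```text
time: 6.5
eef_pos: [0.5542, -0.0315, 0.2144]
tcp_rot: [-0.006, 0.697, 0.717, 0.005]
wrist_force: [0.1, -0.8, 0.3]
finger_gap: 0.0854
t 6.5 p [ 0.5542 -0.0315  0.2144] gap 0.0854 F [ 0.1 -0.8  0.3]
[[-0.028  1.    -0.001]
 [ 1.     0.028  0.015]
 [ 0.015 -0.001 -1.   ]]
[ 0.297 -0.07  -0.181 -0.014 -1.456 -1.839]
```

View pics/sf.png

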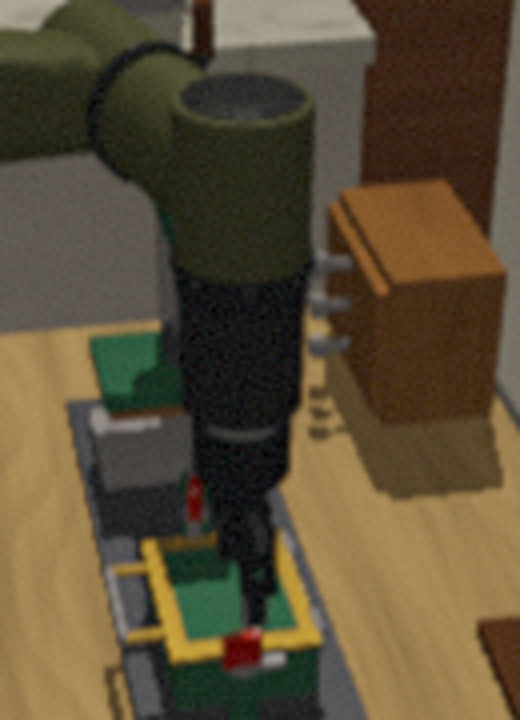

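View pics/tf.png

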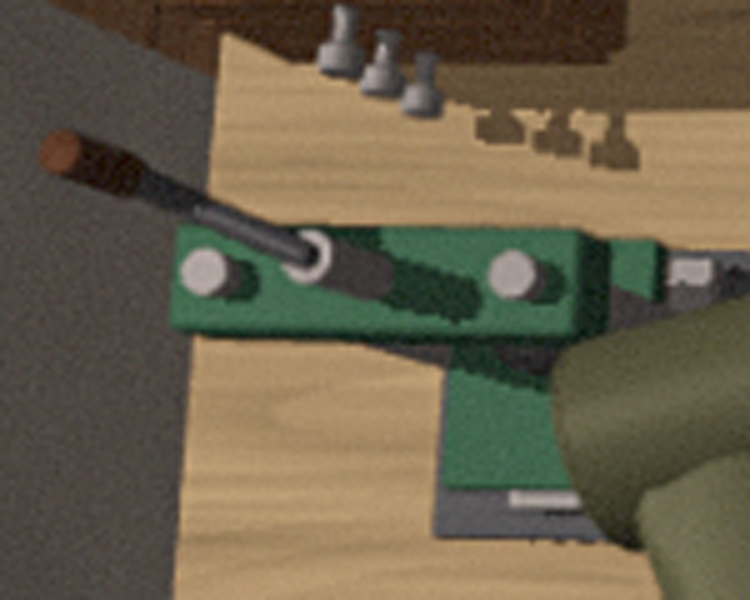

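View pics/sc4.png

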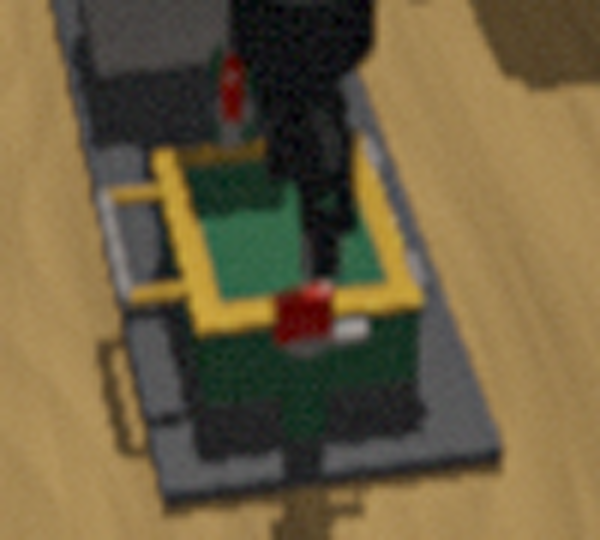

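```bash
python3 - <<'E'
from h import *
for name,px in [('coltop',(321,24)),('colbodymid',(321,45)),('colbot',(320,68))]:
    o,d=ray('side',*px); t=(-.0315-o[1])/d[1]; print(name,(o+t*d).round(3))
for z in(.36,.40):
    print(z,[onz('top',15+u/5,100+v/5,z).round(3).tolist() for u,v in[(590,335),(580,225),(175,330),(635,300),(660,240)]])
for z in(.05,.15):
    print('lower', [onz('top',15+u/5,100+v/5,z).round(3).tolist() for u,v in[(445,485),(660,300)]])
# elbow cylinder left end in top img, guess z .45
for z in(.4,.45,.5):print([onz('top',15+u/5,100+v/5,z).round(3).tolist() for u,v in[(555,380),(640,545)]])
E
```

```text
coltop [ 0.559 -0.032  0.544]
colbodymid [ 0.559 -0.032  0.49 ]
colbot [ 0.556 -0.032  0.425]
0.36 [[0.549, 0.287, 0.36], [0.605, 0.296, 0.36], [0.548, 0.509, 0.36], [0.567, 0.264, 0.36], [0.598, 0.254, 0.36]]
0.4 [[0.542, 0.267, 0.4], [0.596, 0.276, 0.4], [0.542, 0.481, 0.4], [0.56, 0.246, 0.4], [0.589, 0.236, 0.4]]
lower [[0.495, 0.528, 0.05], [0.62, 0.389, 0.05]]
lower [[0.487, 0.472, 0.15], [0.603, 0.345, 0.15]]
[[0.52, 0.283, 0.4], [0.442, 0.236, 0.4]]
[[0.514, 0.258, 0.45], [0.44, 0.214, 0.45]]
[[0.507, 0.234, 0.5], [0.437, 0.191, 0.5]]
```

```bash
python3 - <<'E'
from h import *
crop(env.get_image('top'),0,90,320,330,2.5,'pics/ta.png')
E
```

```text
(no output)
```

View pics/ta.png

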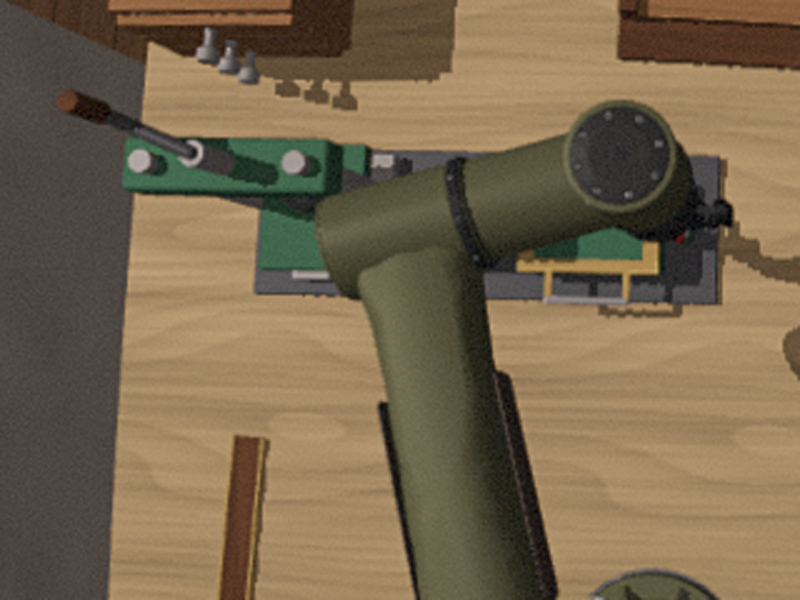

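```bash
python3 - <<'E'
from h import *
t=cv2.imread('pics/top0.png');s=cv2.imread('pics/side0.png')
crop(t,20,110,190,220,4.5,'pics/tf0.png');crop(s,270,0,350,110,5,'pics/sf0.png')
E
```

```text
(no output)
```

View pics/tf0.png

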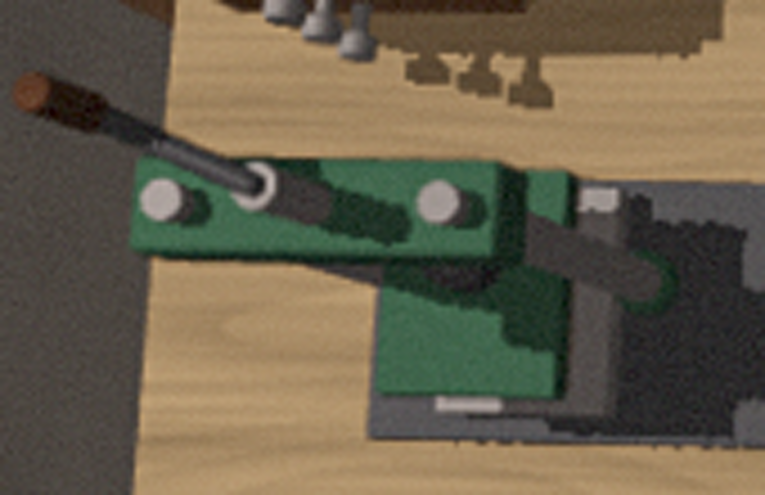

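View pics/sf0.png

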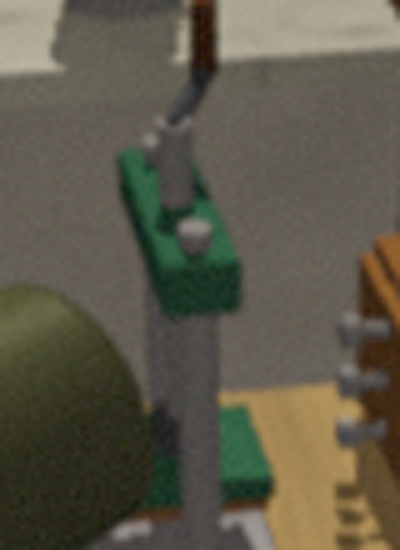

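```bash
python3 - <<'E'
from h import *
print(tri((20+497/4.5,110+248/4.5),(270+160/5,268/5)))
print(tri((20+497/4.5,110+163/4.5),(270+240/5,258/5)))
print('knob bolt',tri((20+437/4.5,110+202/4.5),(270+195/5,225/5)))
print('crank hub',tri((20+255/4.5,110+180/4.5),(270+178/5,122/5)))
E
```

```text
(array([0.55746844, 0.31276989, 0.32057617]), np.float64(0.0041655337439994436))
(array([0.61173839, 0.31580477, 0.32150514]), np.float64(0.004399387181730936))
knob bolt (array([0.58459029, 0.34230938, 0.33704029]), np.float64(0.0029980837323577716))
crank hub (array([0.58759408, 0.42718888, 0.37934208]), np.float64(0.002549942269770245))
```

```bash
python3 -m jog '{"travel":[[0.025,0.001,0],[0.03,0.001,0],[0.03,0.001,0],[0.03,0.001,0],[0.03,0.001,0],[0.03,0.001,0],[0.025,0.001,0],[0.02,0,0],[0.01,0,0],[0,0,0],[0,0,0]],"turn":[0,0,-0.14,-0.14,-0.14,-0.14,-0.14,-0.14,-0.14,-0.14,-0.14]}' -1; python3 - <<'E'
from h import *
s=st();print(s['qpos'].round(3))
g=env.get_image('side');crop(g,270,80,370,180,6,'pics/sc5.png')
E
```

```text
time: 7.75
eef_pos: [0.4865, 0.1884, 0.1977]
tcp_rot: [-0.015, 0.116, 0.993, 0.001]
wrist_force: [0.0, 0.6, -0.4]
finger_gap: 0.0854
t 7.75 p [0.4865 0.1884 0.1977] gap 0.0854 F [ 0.   0.6 -0.4]
[[-0.973  0.231 -0.029]
 [ 0.231  0.973  0.006]
 [ 0.03  -0.001 -1.   ]]
[ 0.742 -0.138 -0.272 -0.024 -1.454 -0.972]
```

View pics/sc5.png

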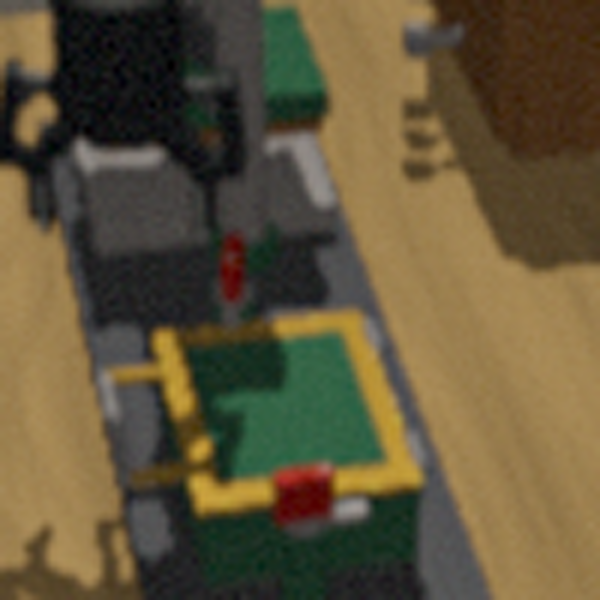

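```bash
python3 -m jog '{"travel":[[-0.02,0.01,0],[-0.02,0.01,0],[-0.018,0.01,0],[-0.004,0.002,0],[0,0,0]],"turn":[0,0,0,0,0]}' -1; python3 - <<'E'
from h import *
s=st();print(s['qpos'].round(3))
g=env.get_image('side');crop(g,270,80,370,180,6,'pics/sc6.png')
E
```

```text
time: 8.3
eef_pos: [0.5548, 0.2052, 0.1904]
tcp_rot: [-0.018, 0.118, 0.993, -0.001]
wrist_force: [0.1, -0.3, 0.4]
finger_gap: 0.0857
t 8.3 p [0.5548 0.2052 0.1904] gap 0.0857 F [ 0.1 -0.3  0.4]
[[-0.971  0.235 -0.035]
 [ 0.235  0.972  0.002]
 [ 0.035 -0.006 -0.999]]
[ 0.681  0.058 -0.095 -0.024 -1.444 -0.914]
```

View pics/sc6.png

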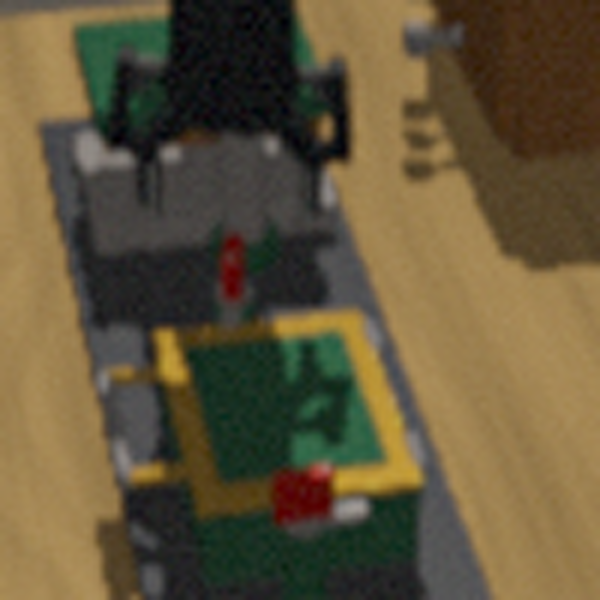

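```bash
python3 -m jog '{"travel":[[-0.002,0,0.015],[0,0,0.012],[0,0,0.004],[0,0,0]],"turn":[0,0,0,0]}' -1; python3 - <<'E'
from h import *
s=st()
g=env.get_image('side');crop(g,270,80,370,180,6,'pics/sc7.png')
E
```

```text
time: 8.75
eef_pos: [0.5532, 0.2041, 0.1557]
tcp_rot: [-0.019, 0.119, 0.993, -0.001]
wrist_force: [-0.1, -0.3, 1.1]
finger_gap: 0.0856
t 8.75 p [0.5532 0.2041 0.1557] gap 0.0856 F [-0.1 -0.3  1.1]
[[-0.971  0.235 -0.037]
 [ 0.235  0.972  0.002]
 [ 0.037 -0.006 -0.999]]
```

View pics/sc7.png

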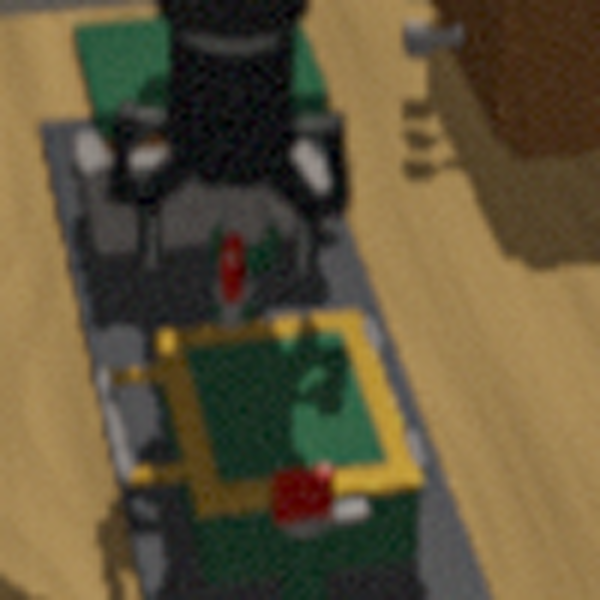

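```bash
python3 -m jog '{"travel":[[0,0,0],[0,0,0],[0,0,0],[0,0,0],[0,0,0],[0,0,0],[0,0,0]],"turn":[0,0,0,0,0,0,0]}' 1;python3 -m jog '{"travel":[[0,0,0],[0,0,0],[0,0,0]],"turn":[0.1,0.14,0.14]}'; python3 - <<'E'
from h import *
s=st();print(s['moment'].round(2))
g=env.get_image('side');crop(g,270,80,370,180,6,'pics/sc8.png')
E
```

```text
time: 9.5
eef_pos: [0.5555, 0.2041, 0.1584]
tcp_rot: [-0.015, 0.119, 0.993, 0.0]
wrist_force: [-1.4, 0.7, 0.2]
finger_gap: 0.0107
time: 9.8
eef_pos: [0.5552, 0.2044, 0.1584]
tcp_rot: [-0.015, 0.309, 0.951, -0.003]
wrist_force: [1.6, -0.6, -1.9]
finger_gap: 0.0107
t 9.8 p [0.5552 0.2044 0.1584] gap 0.0107 F [ 1.6 -0.6 -1.9]
[[-0.808  0.588 -0.03 ]
 [ 0.588  0.809  0.004]
 [ 0.027 -0.014 -1.   ]]
[ 0.02 -0.51  0.05]
```

View pics/sc8.png

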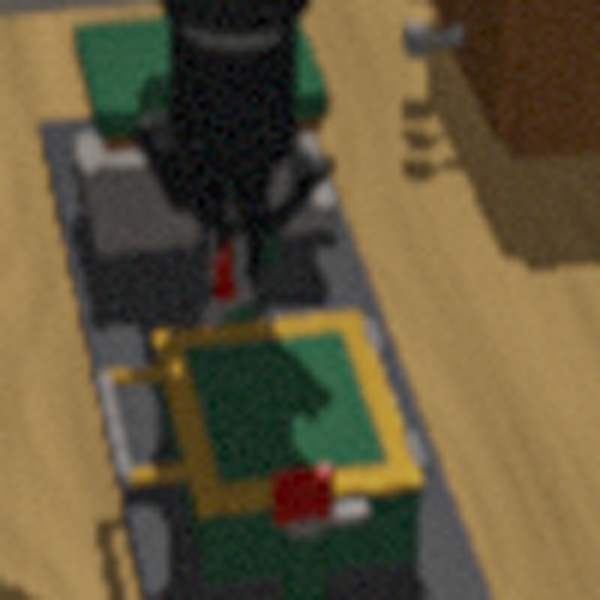

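```bash
python3 -m jog '{"travel":[[0,0,0],[0,0,0],[0,0,0],[0,0,0],[0,0,0],[0,0,0],[0,0,0],[0,0,0]],"turn":[0.14,0.14,0.14,0.14,0.14,0.12,0.1,0.06]}'; python3 - <<'E'
from h import *
s=st();print(s['moment'].round(2))
E
```

```text
time: 10.65
eef_pos: [0.5552, 0.2051, 0.1586]
tcp_rot: [-0.012, 0.726, 0.688, -0.009]
wrist_force: [0.9, -1.9, -1.7]
finger_gap: 0.0106
t 10.65 p [0.5552 0.2051 0.1586] gap 0.0106 F [ 0.9 -1.9 -1.7]
[[ 0.054  0.998 -0.029]
 [ 0.999 -0.054  0.006]
 [ 0.004 -0.03  -1.   ]]
[-0.44 -0.78  2.12]
```

```bash
python3 -m jog '{"travel":[[0,0,0],[0,0,0],[0,0,0],[0,0,0],[0,0,-0.025],[0,0,-0.03],[0,0,0]],"turn":[0,0,0,0,0,0,0]}' -1; python3 -m jog '{"travel":[[-0.03,0,0],[-0.03,0,0],[-0.03,-0.005,0],[-0.01,-0.02,0],[0,-0.02,0],[0,0,0],[0,0,0],[0,0,0],[0,0,0],[0,0,0],[0,0,0],[0,0,0],[0,0,0],[0,0,0],[0,0,0],[0,0,0],[0,0,0]],"turn":[0,0,0,0,0,-0.14,-0.14,-0.14,-0.14,-0.14,-0.14,-0.14,-0.14,-0.14,-0.14,-0.14,-0.08]}' 0.3;  python3 - <<'E'
from h import *
s=st();print(s['qpos'].round(3))
g=env.get_image('side');crop(g,260,80,380,180,6,'pics/sc9.png')
g=env.get_image('top');crop(g,160,130,300,230,5.5,'pics/tc9.png')
E
```

```text
time: 11.35
eef_pos: [0.5562, 0.2048, 0.2147]
tcp_rot: [-0.013, 0.723, 0.691, -0.01]
wrist_force: [-0.4, -0.2, 0.5]
finger_gap: 0.0853
time: 13.05
eef_pos: [0.5041, 0.1032, 0.2117]
tcp_rot: [-0.016, -0.041, 0.999, 0.005]
wrist_force: [0.4, 0.2, -0.3]
finger_gap: 0.0298
t 13.05 p [0.5041 0.1032 0.2117] gap 0.0298 F [ 0.4  0.2 -0.3]
[[-0.996 -0.081 -0.032]
 [-0.082  0.997  0.009]
 [ 0.031  0.012 -0.999]]
[ 0.579 -0.159 -0.264 -0.026 -1.487 -0.495]
```

View pics/sc9.png

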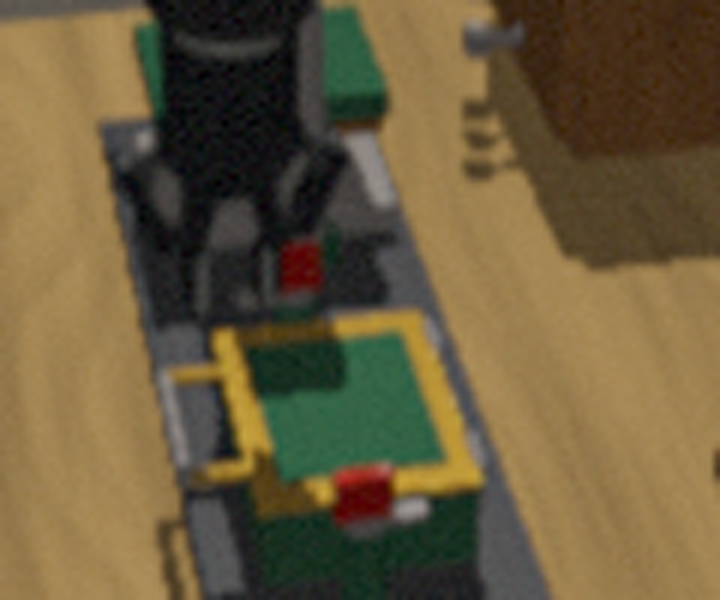

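View pics/tc9.png

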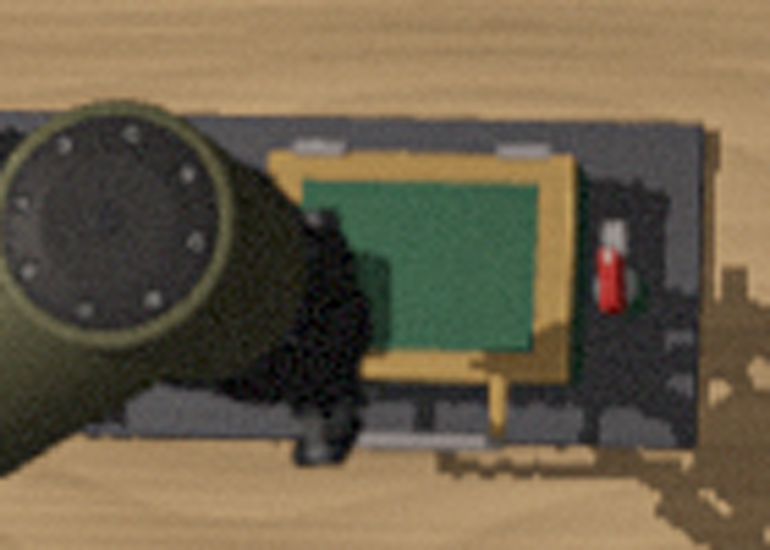

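```bash
python3 -m jog '{"travel":[[0.01,-0.004,0],[0.015,-0.006,0],[0.012,-0.006,0],[0.003,-0.001,0],[0,0,0.02],[0,0,0.01],[0,0,0]],"turn":[0.08,0,0,0,0,0,0]}' 0.45;  python3 - <<'E'
from h import *
s=st()
g=env.get_image('side');crop(g,260,80,380,180,6,'pics/sc10.png')
E
```

```text
time: 13.85
eef_pos: [0.4628, 0.0858, 0.1816]
tcp_rot: [-0.016, 0.01, 1.0, 0.005]
wrist_force: [-0.0, -0.4, 0.5]
finger_gap: 0.0234
t 13.85 p [0.4628 0.0858 0.1816] gap 0.0234 F [-0.  -0.4  0.5]
[[-0.999  0.02  -0.031]
 [ 0.02   1.     0.01 ]
 [ 0.031  0.01  -0.999]]
```

View pics/sc10.png

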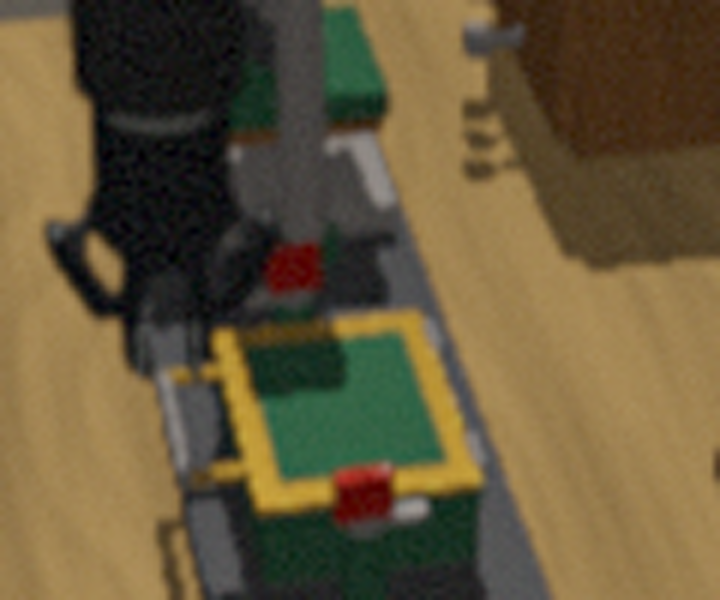

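```bash
python3 -m jog '{"travel":[[-0.001,0.001,0.015],[0,0,0.012],[0,0,0.005],[0,0,0]],"turn":[0,0,0,0]}' 0.45;  python3 - <<'E'
from h import *
s=st()
g=env.get_image('side');crop(g,270,100,350,180,7,'pics/sc11.png')
P=s['eef_pos'];z=q2R(s['tcp_rot']).as_matrix()[:,2]
print((proj('side',[P+.073*z,[.4615,.087,.067]])-[270,100])*7)
E
```

```text
time: 14.3
eef_pos: [0.4638, 0.0876, 0.1486]
tcp_rot: [-0.015, 0.01, 1.0, 0.005]
wrist_force: [0.7, 0.5, -0.4]
finger_gap: 0.0236
t 14.3 p [0.4638 0.0876 0.1486] gap 0.0236 F [ 0.7  0.5 -0.4]
[[-0.999  0.021 -0.03 ]
 [ 0.02   1.     0.01 ]
 [ 0.03   0.009 -0.999]]
[[126.61327488 344.06099447]
 [127.74642623 359.48676638]]
```

View pics/sc11.png

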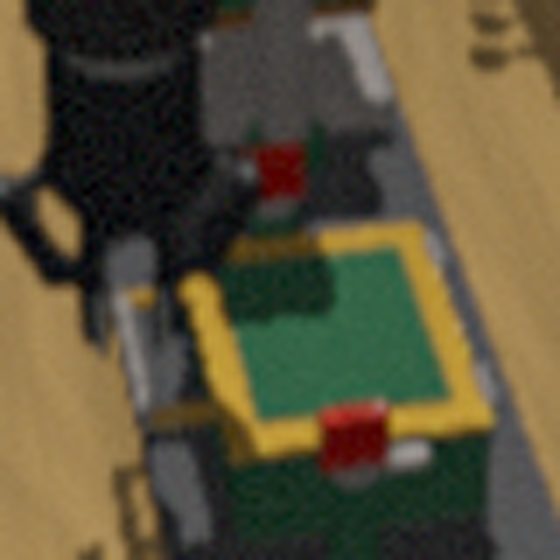

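The left finger is at columns 85–105, the right at 160–180, and the bar lies between them at about 130, so it is straddled. I'll go down and close.

```bash
python3 -m jog '{"travel":[[0,0,0.012],[0,0,0.01],[0,0,0.003],[0,0,0]],"turn":[0,0,0,0]}' 0.45; python3 -m jog '{"travel":[[0,0,0],[0,0,0],[0,0,0]],"turn":[0,0,0]}' 1;  python3 - <<'E'
from h import *
s=st()
g=env.get_image('side');crop(g,270,100,350,180,7,'pics/sc12.png')
E
```

```text
time: 14.75
eef_pos: [0.4634, 0.0879, 0.1224]
tcp_rot: [-0.014, 0.01, 1.0, 0.005]
wrist_force: [0.2, -0.2, 0.3]
finger_gap: 0.0234
time: 15.05
eef_pos: [0.4636, 0.0879, 0.1226]
tcp_rot: [-0.014, 0.01, 1.0, 0.005]
wrist_force: [1.1, -0.9, -2.1]
finger_gap: 0.0078
t 15.05 p [0.4636 0.0879 0.1226] gap 0.0078 F [ 1.1 -0.9 -2.1]
[[-0.999  0.02  -0.028]
 [ 0.02   1.     0.01 ]
 [ 0.028  0.01  -1.   ]]
```

View pics/sc12.png

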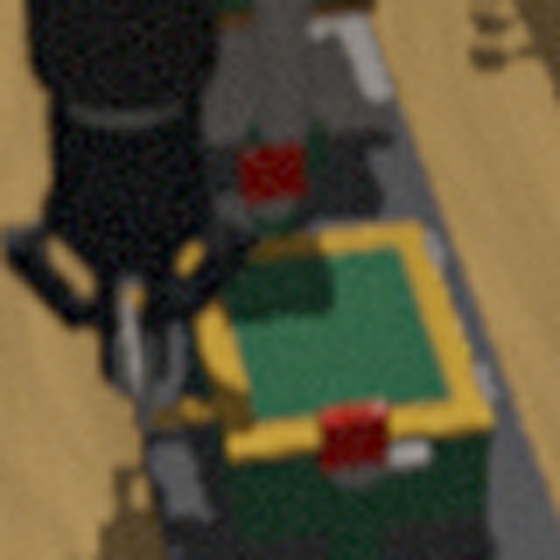

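```bash
cat > arc.py <<'E'
from h import *
s=st();P=s['eef_pos'];M=q2R(s['tcp_rot']).as_matrix()
b=P+.054*M[:,2];b0=np.array([.4636,.0879,.1226])+.054*np.array([-.028,.01,-1])
# hinge at b0+(.168,0,0)
h=b0+[.168,0,0];d=b-h;th=np.arctan2(d[2],-d[0]);print('theta',th.round(3),'rad',np.hypot(d[0],d[2]).round(4),'dy',d[1].round(4),'moment',s['moment'].round(2))
bb=b
for k in range(1,8):
    t=th+.1*k; nb=h+[-.168*np.cos(t),0,.168*np.sin(t)]
    print(round(t,2),(M.T@(nb-bb)).round(4));bb=nb
E
python3 -m jog '{"travel":[[-0.0003,0.0002,-0.0168],[-0.002,0.0002,-0.0167],[-0.0037,0.0002,-0.0164],[-0.0054,0.0003,-0.016]],"turn":[0,0,0,0]}'; python3 arc.py
```

```text
time: 15.5
eef_pos: [0.4761, 0.088, 0.1873]
tcp_rot: [-0.016, 0.01, 1.0, 0.005]
wrist_force: [2.7, -1.0, -5.4]
finger_gap: 0.0078
t 15.5 p [0.4761 0.088  0.1873] gap 0.0078 F [ 2.7 -1.  -5.4]
[[-0.999  0.019 -0.032]
 [ 0.019  1.     0.01 ]
 [ 0.033  0.01  -0.999]]
theta 0.394 rad 0.1687 dy 0.0001 moment [-0.23 -1.1   0.23]
0.49 [-0.0073  0.0002 -0.0152]
0.59 [-0.0082  0.0003 -0.0146]
0.69 [-0.0096  0.0003 -0.0138]
0.79 [-0.011   0.0003 -0.0127]
0.89 [-0.0122  0.0004 -0.0116]
0.99 [-0.0133  0.0004 -0.0103]
1.09 [-0.0142  0.0004 -0.0089]
```

Tracks the arc well (radius 0.1687, gentle forces).

```bash
python3 -m jog '{"travel":[[-0.007,0.0002,-0.0152],[-0.0082,0.0003,-0.0146],[-0.0096,0.0003,-0.0138],[-0.011,0.0003,-0.0127]],"turn":[0,0,0,0]}'; python3 arc.py
```

```text
time: 15.9
eef_pos: [0.5122, 0.0879, 0.2431]
tcp_rot: [-0.021, 0.009, 1.0, 0.005]
wrist_force: [-1.7, 0.1, -1.5]
finger_gap: 0.0076
t 15.9 p [0.5122 0.0879 0.2431] gap 0.0076 F [-1.7  0.1 -1.5]
[[-0.999  0.018 -0.042]
 [ 0.018  1.     0.01 ]
 [ 0.042  0.01  -0.999]]
theta 0.787 rad 0.1702 dy 0.0001 moment [0.09 0.81 0.19]
0.89 [-0.0136  0.0003 -0.0103]
0.99 [-0.0131  0.0003 -0.0105]
1.09 [-0.0141  0.0003 -0.0091]
1.19 [-0.0149  0.0003 -0.0077]
1.29 [-0.0156  0.0003 -0.0062]
1.39 [-0.0162  0.0003 -0.0046]
1.49 [-0.0165  0.0003 -0.0029]
```

```bash
python3 -m jog '{"travel":[[-0.013,0.0003,-0.011],[-0.0131,0.0003,-0.0105],[-0.0141,0.0003,-0.0091],[-0.0149,0.0003,-0.0077]],"turn":[0,0,0,0]}'; python3 arc.py; python3 - <<'E'
from h import *
g=env.get_image('side');crop(g,250,60,370,180,5,'pics/sc13.png')
E
```

```text
time: 16.3
eef_pos: [0.5669, 0.088, 0.2817]
tcp_rot: [-0.027, 0.008, 1.0, 0.005]
wrist_force: [-4.8, 0.7, -2.8]
finger_gap: 0.0076
t 16.3 p [0.5669 0.088  0.2817] gap 0.0076 F [-4.8  0.7 -2.8]
[[-0.998  0.016 -0.055]
 [ 0.015  1.     0.01 ]
 [ 0.055  0.009 -0.998]]
theta 1.177 rad 0.1724 dy 0.0001 moment [0.26 1.56 0.19]
1.28 [-0.0174  0.0002 -0.0026]
1.38 [-0.016   0.0003 -0.0049]
1.48 [-0.0165  0.0003 -0.0033]
1.58 [-0.0167  0.0003 -0.0017]
1.68 [-0.0168  0.0003  0.    ]
1.78 [-0.0167  0.0002  0.0017]
1.88 [-0.0165  0.0002  0.0034]
```

View pics/sc13.png

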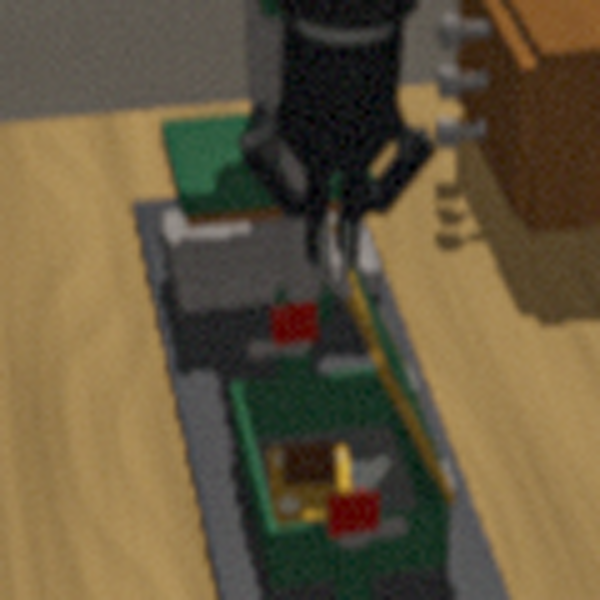

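The flap is rising, and the insert with its dark tab is visible in the bay at crop (310,465). Continuing past upright.

```bash
python3 -m jog '{"travel":[[-0.016,0.0002,-0.005],[-0.016,0.0003,-0.0049],[-0.0165,0.0003,-0.0033],[-0.0167,0.0003,-0.0017],[-0.0168,0.0003,0],[-0.0167,0.0002,0.0017]],"turn":[0,0,0,0,0,0]}'; python3 arc.py; python3 - <<'E'
from h import *
g=env.get_image('side');crop(g,250,60,370,180,5,'pics/sc14.png')
E
```

```text
time: 16.95
eef_pos: [0.6654, 0.088, 0.2949]
tcp_rot: [-0.031, 0.007, 0.999, 0.005]
wrist_force: [-3.8, 0.8, 0.9]
finger_gap: 0.0073
t 16.95 p [0.6654 0.088  0.2949] gap 0.0073 F [-3.8  0.8  0.9]
[[-0.998  0.014 -0.062]
 [ 0.013  1.     0.01 ]
 [ 0.062  0.009 -0.998]]
theta 1.754 rad 0.1754 dy 0.0001 moment [0.43 1.82 0.17]
1.85 [-0.0157 -0.      0.0102]
1.95 [-0.0162  0.0002  0.0045]
2.05 [-0.0156  0.0001  0.0061]
2.15 [-0.015   0.0001  0.0076]
2.25 [-0.0141  0.0001  0.0091]
2.35 [-0.0131  0.0001  0.0104]
2.45 [-0.012   0.      0.0117]
```

View pics/sc14.png

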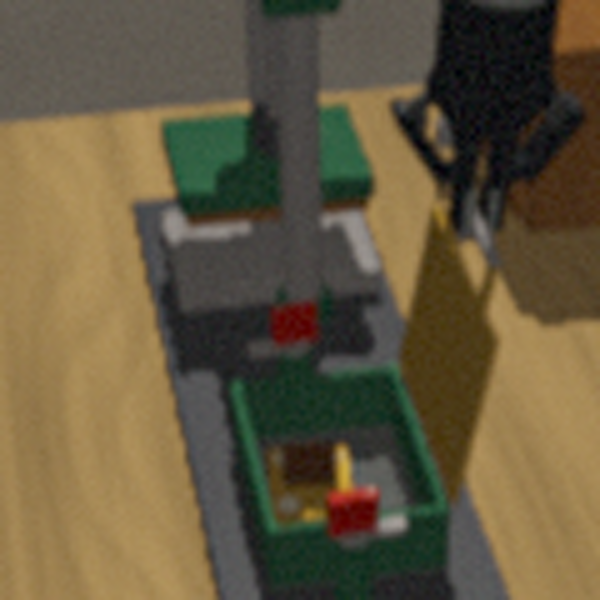

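```bash
python3 -m jog '{"travel":[[0,0,0],[0,0,0],[0,0,-0.02],[0,0,-0.03],[0,0,-0.03],[0,0,0]],"turn":[0,0,0,0,0,0]}' 0.3;  python3 - <<'E'
from h import *
s=st();print(s['qpos'].round(3))
g=env.get_image('side');crop(g,290,130,350,170,12,'pics/sc15.png');cv2.imwrite('pics/side15.png',g)
g=env.get_image('top');crop(g,180,120,310,220,6,'pics/tc15.png');cv2.imwrite('pics/top15.png',g)
E
```

```text
time: 17.6
eef_pos: [0.6706, 0.0867, 0.3778]
tcp_rot: [-0.03, 0.008, 1.0, 0.004]
wrist_force: [0.0, -0.6, 1.0]
finger_gap: 0.0296
t 17.6 p [0.6706 0.0867 0.3778] gap 0.0296 F [ 0.  -0.6  1. ]
[[-0.998  0.016 -0.06 ]
 [ 0.015  1.     0.008]
 [ 0.06   0.007 -0.998]]
[ 0.41   0.318  0.545 -0.033 -1.849 -0.433]
```

View pics/sc15.png

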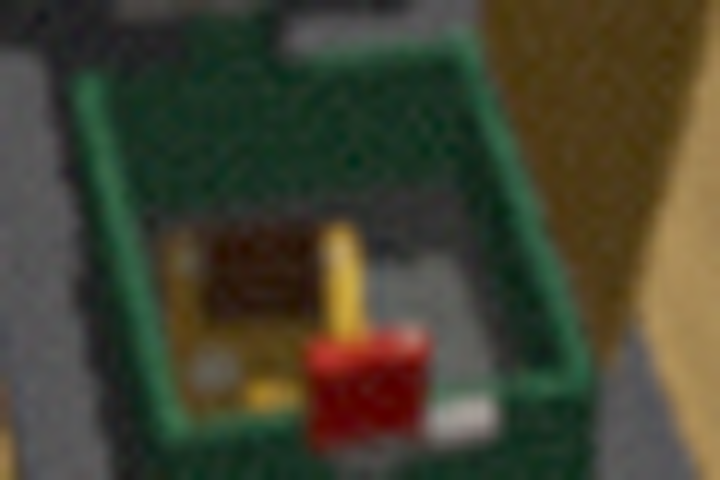

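View pics/tc15.png

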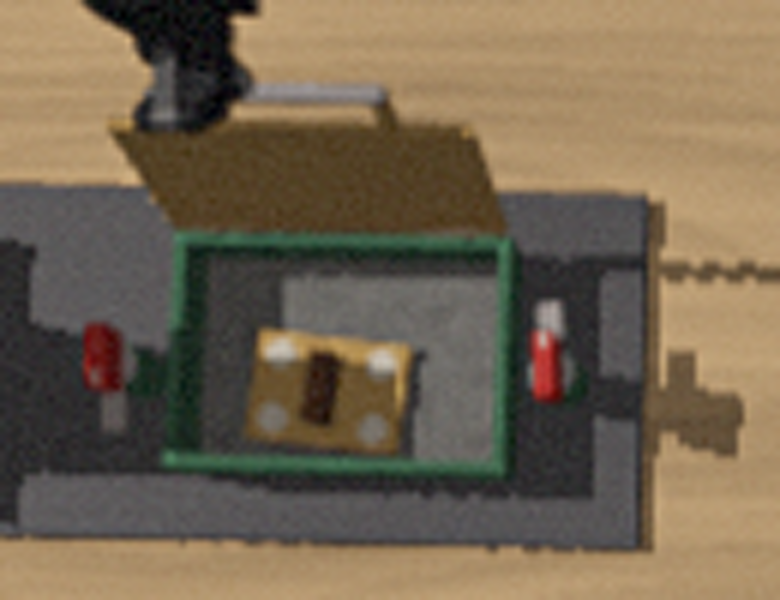

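```bash
python3 - <<'E'
from h import *
c=lambda u,v,z:onz('top',180+u/6,120+v/6,z)[:2]
p=np.array([c(*q,.024) for q in[(258,330),(412,345),(403,455),(247,440)]])
print(p.round(4).tolist(),'centre',p.mean(0),'sides',[np.linalg.norm(p[i]-p[(i+1)%4]).round(4) for i in range(4)])
d=(p[0]+p[3]-p[1]-p[2]);print('yaw from y',np.arctan2(-d[0],d[1]))
img=cv2.imread('pics/top15.png')[168:200,220:250]
hsv=cv2.cvtColor(img,cv2.COLOR_BGR2HSV);m=((hsv[...,2]<75)&(img[...,2]>img[...,1].astype(int)+8)).astype(np.uint8)
n,l,s,ce=cv2.connectedComponentsWithStats(m)
i=1+np.argmax(s[1:,4]);print(s[i],ce[i]+[220,168]);pts=np.argwhere(l==i)[:,::-1].astype(np.float32)
r=cv2.minAreaRect(pts);print(r)
u,v=ce[i]+[220,168];print('tab', onz('top',u,v,.054),onz('top',u,v,.04))
w=np.array([onz('top',x+220,y+168,.05)[:2] for x,y in pts]);ev,V=np.linalg.eigh(np.cov(w.T));print('tab axis',V[:,1],np.sqrt(12*ev))
# knob angles: wing+tongue axis
# flap bar
print('bar end',[onz('top',180+u/6,120+v/6,.232) for u,v in[(385,93)]])
E
```

```text
[[0.5792, 0.14], [0.5726, 0.0542], [0.5117, 0.0567], [0.5181, 0.1433]] centre [0.54541099 0.09854026] sides [np.float64(0.0861), np.float64(0.0609), np.float64(0.0868), np.float64(0.0612)]
yaw from y -0.0749766356805002
[10 11  7 12 59] [233.05084746 184.44067797]
((13.149999618530273, 16.44999885559082), (5.232590675354004, 11.313708305358887), 8.130102157592773)
tab [0.54499428 0.09842525 0.054     ] [0.54660361 0.10152487 0.04      ]
tab axis [-0.99524681  0.09738472] [0.01695487 0.03766779]
bar end [array([0.66394511, 0.03370654, 0.232     ])]
```

```bash
python3 -m jog '{"travel":[[0.025,0.002,0],[0.03,0.003,0],[0.03,0.003,0],[0.025,0.002,0],[0.008,0.001,0],[0,0,0],[0,0,0],[0,0,0],[0,0,0],[0,0,0],[0,0,0],[0,0,0],[0,0,0],[0,0,0],[0,0,0],[0,0,0],[0,0,0]],"turn":[0,0,0,0,0,0.14,0.14,0.14,0.14,0.14,0.14,0.14,0.14,0.14,0.14,0.14,0.1]}' -0.4;  python3 - <<'E'
from h import *
s=st();print(s['qpos'].round(3))
E
```

```text
time: 19.4
eef_pos: [0.5457, 0.1005, 0.3578]
tcp_rot: [-0.031, 0.758, 0.651, -0.037]
wrist_force: [0.1, -0.2, 0.2]
finger_gap: 0.06
t 19.4 p [0.5457 0.1005 0.3578] gap 0.06 F [ 0.1 -0.2  0.2]
[[ 0.15   0.984 -0.097]
 [ 0.989 -0.151 -0.001]
 [-0.015 -0.095 -0.995]]
[ 5.190e-01  2.000e-03  1.590e-01 -4.900e-02 -1.812e+00 -2.250e+00]
```

```bash
python3 -m jog '{"travel":[[0.001,0.005,0.035],[0.001,0.005,0.045],[0,0.005,0.045],[0,0.005,0.04],[0,0.003,0.015],[0,0,0]],"turn":[-0.06,0,0,0,0,0]}' -0.4;  python3 - <<'E'
from h import *
s=st();M=q2R(s['tcp_rot']).as_matrix()
P=s['eef_pos'];T=np.array([.545,.0985,.049]);print('grasp pt',P+.054*M[:,2],'tool delta',(M.T@(T-P-.054*M[:,2])).round(4))
g=env.get_image('side');crop(g,280,100,360,170,9,'pics/sc16.png')
g=env.get_image('top');crop(g,180,120,310,220,6,'pics/tc16.png')
E
```

```text
time: 20.0
eef_pos: [0.5498, 0.0984, 0.1637]
tcp_rot: [-0.034, 0.739, 0.672, -0.039]
wrist_force: [0.2, -0.4, 0.1]
finger_gap: 0.0599
t 20.0 p [0.5498 0.0984 0.1637] gap 0.0599 F [ 0.2 -0.4  0.1]
[[ 0.093  0.99  -0.103]
 [ 0.996 -0.094 -0.002]
 [-0.012 -0.102 -0.995]]
grasp pt [0.54422057 0.09829021 0.11003052] tool delta [0.001  0.007  0.0606]
```

View pics/sc16.png

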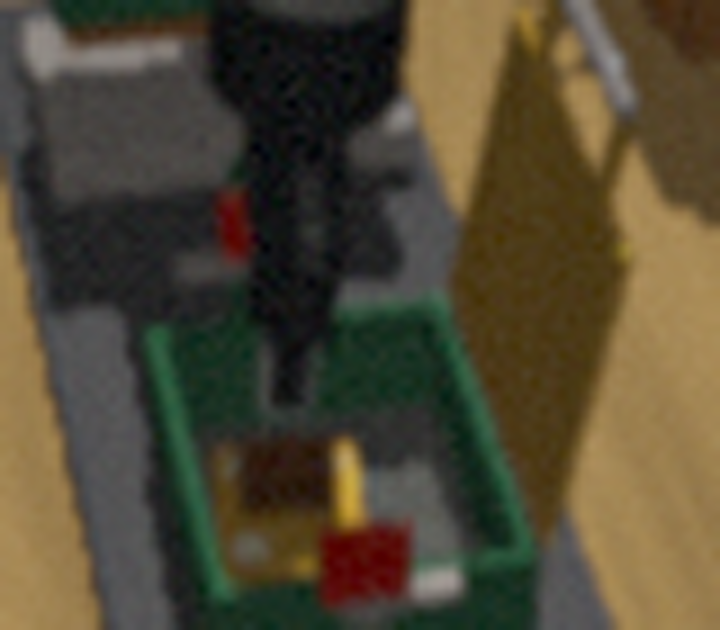

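View pics/tc16.png

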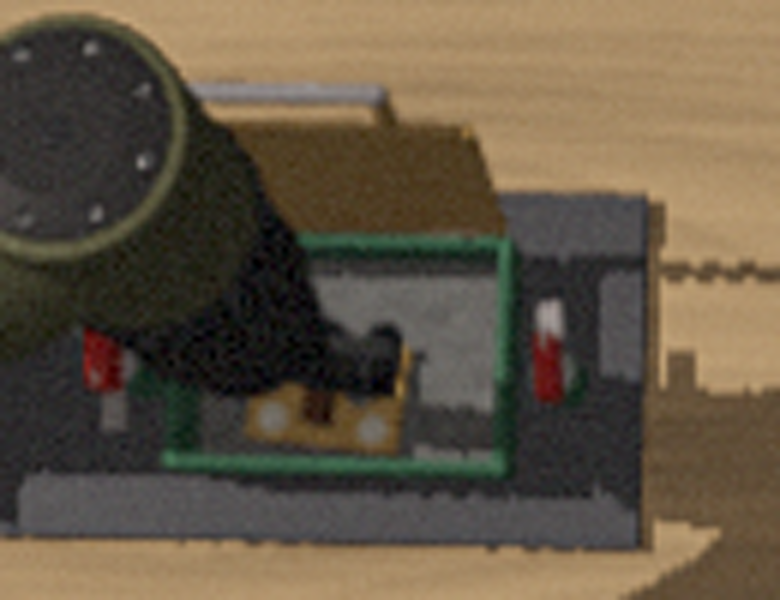

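```bash
python3 -m jog '{"travel":[[0.001,0.003,0.022],[0,0.003,0.022],[0,0.001,0.012],[0,0,0.003],[0,0,0]],"turn":[0,0,0,0,0]}' -0.4;  python3 - <<'E'
from h import *
s=st();M=q2R(s['tcp_rot']).as_matrix()
P=s['eef_pos'];T=np.array([.545,.0985,.049]);print('grasp pt',P+.054*M[:,2],'tool delta',(M.T@(T-P-.054*M[:,2])).round(4))
g=env.get_image('side');crop(g,280,100,360,170,9,'pics/sc17.png')
E
```

```text
time: 20.6
eef_pos: [0.5563, 0.1004, 0.1149]
tcp_rot: [-0.03, 0.738, 0.673, -0.03]
wrist_force: [-0.4, -0.8, 0.2]
finger_gap: 0.0598
t 20.6 p [0.5563 0.1004 0.1149] gap 0.0598 F [-0.4 -0.8  0.2]
[[ 0.093  0.992 -0.085]
 [ 0.996 -0.093  0.003]
 [-0.005 -0.085 -0.996]]
grasp pt [0.55170032 0.10053556 0.06106223] tool delta [-0.0026 -0.0054  0.0126]
```

View pics/sc17.png

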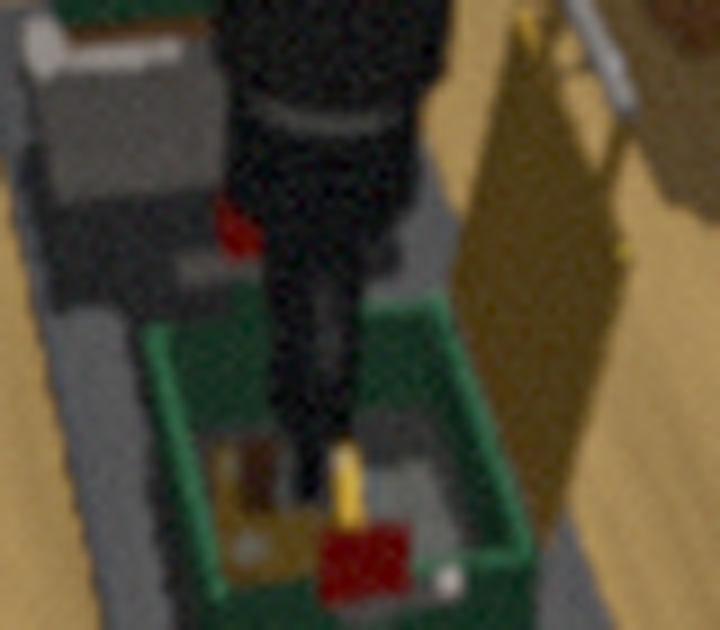

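```bash
python3 -m jog '{"travel":[[-0.002,-0.006,0.004],[0,0,0.006],[0,0,0]],"turn":[0,0,0]}' -0.4;  python3 - <<'E'
from h import *
s=st();M=q2R(s['tcp_rot']).as_matrix()
P=s['eef_pos'];T=np.array([.545,.0985,.049]);print('grasp pt',P+.054*M[:,2],'tool delta',(M.T@(T-P-.054*M[:,2])).round(4))
g=env.get_image('side');crop(g,280,100,360,170,9,'pics/sc18.png')
E
```

```text
time: 20.95
eef_pos: [0.5498, 0.0994, 0.1078]
tcp_rot: [-0.029, 0.738, 0.673, -0.028]
wrist_force: [-0.8, 0.1, -0.7]
finger_gap: 0.0599
t 20.95 p [0.5498 0.0994 0.1078] gap 0.0599 F [-0.8  0.1 -0.7]
[[ 0.092  0.992 -0.081]
 [ 0.996 -0.092  0.005]
 [-0.003 -0.081 -0.997]]
grasp pt [0.54545305 0.09962683 0.05398537] tool delta [-0.0012  0.0001  0.005 ]
```

View pics/sc18.png

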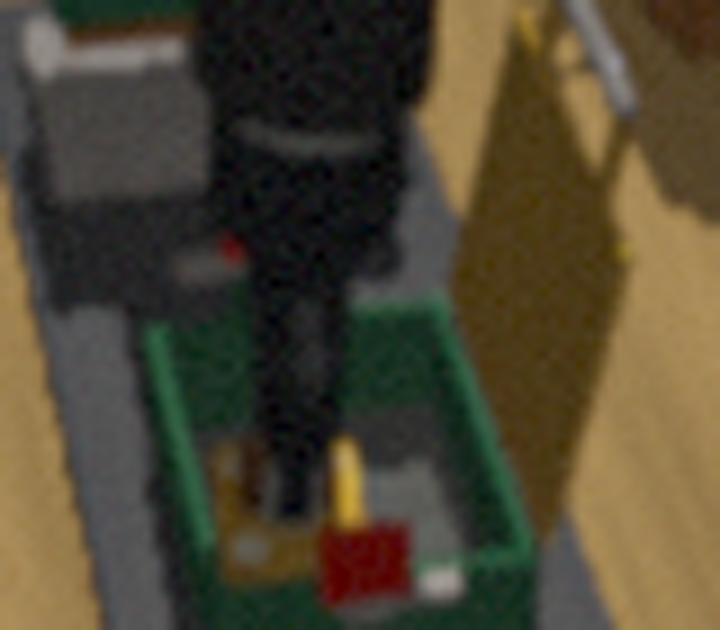

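```bash
python3 -m jog '{"travel":[[0,0,0.004],[0,0,0.001],[0,0,0]],"turn":[0,0,0]}' -0.4;python3 -m jog '{"travel":[[0,0,0],[0,0,0],[0,0,0],[0,0,0],[0,0,0],[0,0,0]],"turn":[0,0,0,0,0,0]}' 1;  python3 - <<'E'
from h import *
s=st();M=q2R(s['tcp_rot']).as_matrix()
P=s['eef_pos'];T=np.array([.545,.0985,.049]);print('grasp pt',P+.054*M[:,2],'tool delta',(M.T@(T-P-.054*M[:,2])).round(4))
g=env.get_image('side');crop(g,280,100,360,170,9,'pics/sc19.png')
E
```

```text
time: 21.3
eef_pos: [0.5499, 0.0995, 0.1034]
tcp_rot: [-0.029, 0.738, 0.673, -0.028]
wrist_force: [0.1, 0.2, -0.7]
finger_gap: 0.0595
time: 21.9
eef_pos: [0.5501, 0.0996, 0.1036]
tcp_rot: [-0.028, 0.738, 0.673, -0.027]
wrist_force: [0.2, -0.2, 0.2]
finger_gap: 0.0107
t 21.9 p [0.5501 0.0996 0.1036] gap 0.0107 F [ 0.2 -0.2  0.2]
[[ 0.092  0.993 -0.079]
 [ 0.996 -0.092  0.005]
 [-0.002 -0.079 -0.997]]
grasp pt [0.54587538 0.0998554  0.04979136] tool delta [-0.0014 -0.0007  0.0009]
```

View pics/sc19.png

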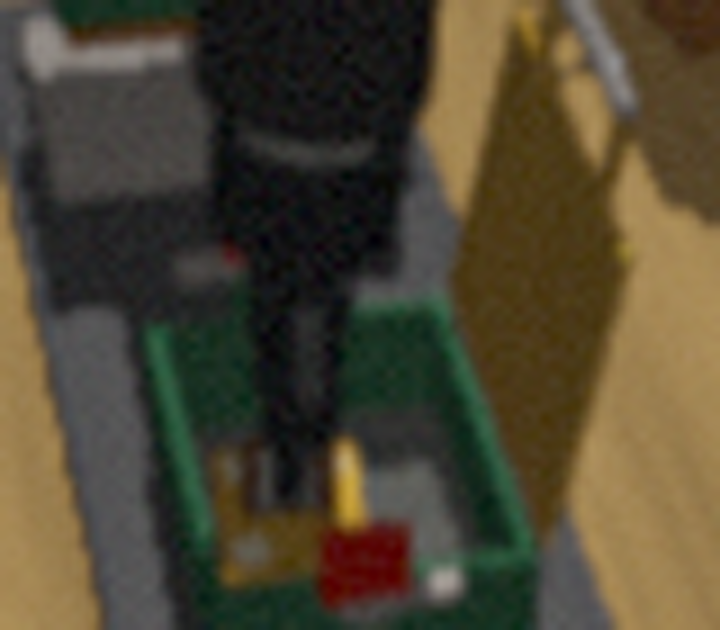

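```bash
python3 -m jog '{"travel":[[0,-0.001,-0.015],[0,-0.0015,-0.025],[0,-0.0015,-0.03],[0,-0.0015,-0.03],[0,-0.0015,-0.03],[0,0,-0.01],[0,0,0]],"turn":[0,0,0,0,0,0,0]}' 1;  python3 - <<'E'
from h import *
s=st();print(s['qpos'].round(3))
g=env.get_image('side');crop(g,270,60,370,170,5.4,'pics/sc20.png')
E
```

```text
time: 22.65
eef_pos: [0.5528, 0.0986, 0.2499]
tcp_rot: [-0.03, 0.739, 0.673, -0.03]
wrist_force: [0.2, 0.5, -2.2]
finger_gap: 0.0109
t 22.65 p [0.5528 0.0986 0.2499] gap 0.0109 F [ 0.2  0.5 -2.2]
[[ 0.093  0.992 -0.084]
 [ 0.996 -0.093  0.003]
 [-0.005 -0.084 -0.996]]
[ 5.110e-01 -1.000e-03 -4.100e-02 -4.400e-02 -1.603e+00 -2.175e+00]
```

View pics/sc20.png

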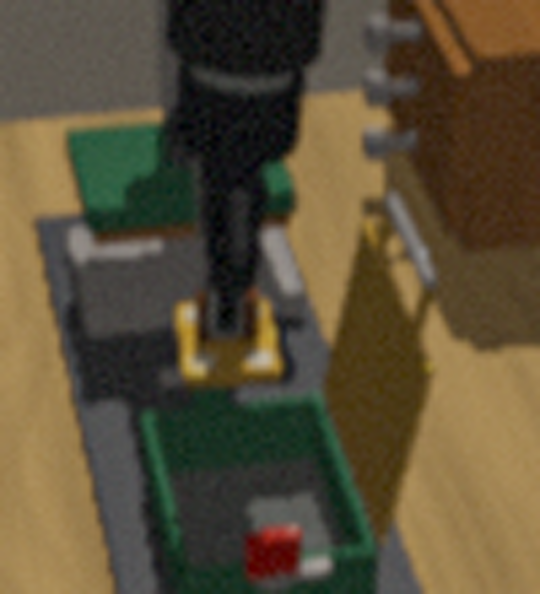

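```bash
python3 -m jog '{"travel":[[-0.015,-0.003,0],[-0.025,-0.005,0],[-0.03,-0.0055,0],[-0.03,-0.0055,0],[-0.03,-0.0055,0],[-0.03,-0.0055,0],[-0.03,-0.0055,0],[-0.03,-0.0055,0]],"turn":[0,0,0,0,0,0,0,0]}' 1;  python3 - <<'E'
from h import *
s=st();M=q2R(s['tcp_rot']).as_matrix()
print((M.T@(np.array([.435,-.329,.214])-s['eef_pos'])).round(4))
E
```

```text
time: 23.5
eef_pos: [0.4831, -0.125, 0.2385]
tcp_rot: [-0.037, 0.737, 0.674, -0.041]
wrist_force: [0.8, -0.1, -1.7]
finger_gap: 0.0111
t 23.5 p [ 0.4831 -0.125   0.2385] gap 0.0111 F [ 0.8 -0.1 -1.7]
[[ 0.088  0.99  -0.11 ]
 [ 0.996 -0.088 -0.   ]
 [-0.01  -0.109 -0.994]]
[-0.2072 -0.0269  0.0297]
```

```bash
python3 -m jog '{"travel":[[-0.03,-0.004,0],[-0.03,-0.004,0],[-0.03,-0.004,0],[-0.03,-0.004,0],[-0.03,-0.003,0],[-0.025,-0.003,0],[-0.015,-0.002,0],[0,0,0]],"turn":[0,0,0,0,0,0,0,0]}' 1;  python3 - <<'E'
from h import *
s=st();M=q2R(s['tcp_rot']).as_matrix()
print((M.T@(np.array([.435,-.329,.214])-s['eef_pos'])).round(4))
g=env.get_image('side');crop(g,200,120,420,340,2.7,'pics/sc21.png');cv2.imwrite('pics/side21.png',g)
g=env.get_image('top');crop(g,300,120,480,270,4.4,'pics/tc21.png');cv2.imwrite('pics/top21.png',g)
E
```

```text
time: 24.3
eef_pos: [0.4293, -0.324, 0.2275]
tcp_rot: [-0.048, 0.738, 0.671, -0.047]
wrist_force: [0.2, 0.3, -2.3]
finger_gap: 0.0107
t 24.3 p [ 0.4293 -0.324   0.2275] gap 0.0107 F [ 0.2  0.3 -2.3]
[[ 0.094  0.987 -0.133]
 [ 0.996 -0.094  0.008]
 [-0.005 -0.133 -0.991]]
[-0.0044  0.0079  0.0126]
```

View pics/sc21.png

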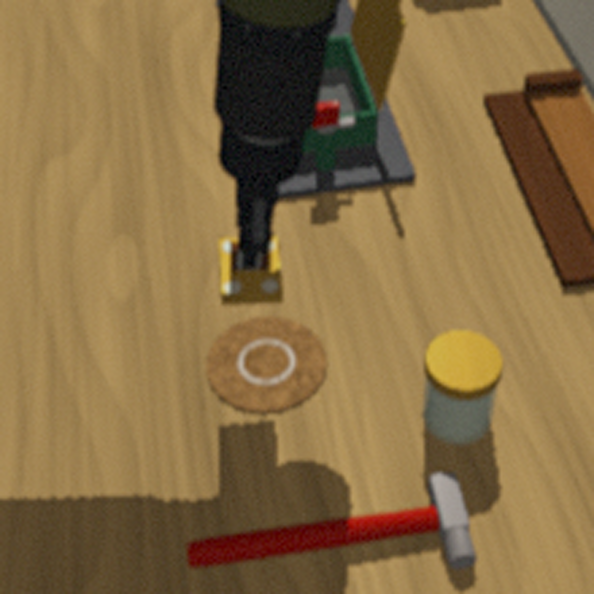

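View pics/tc21.png

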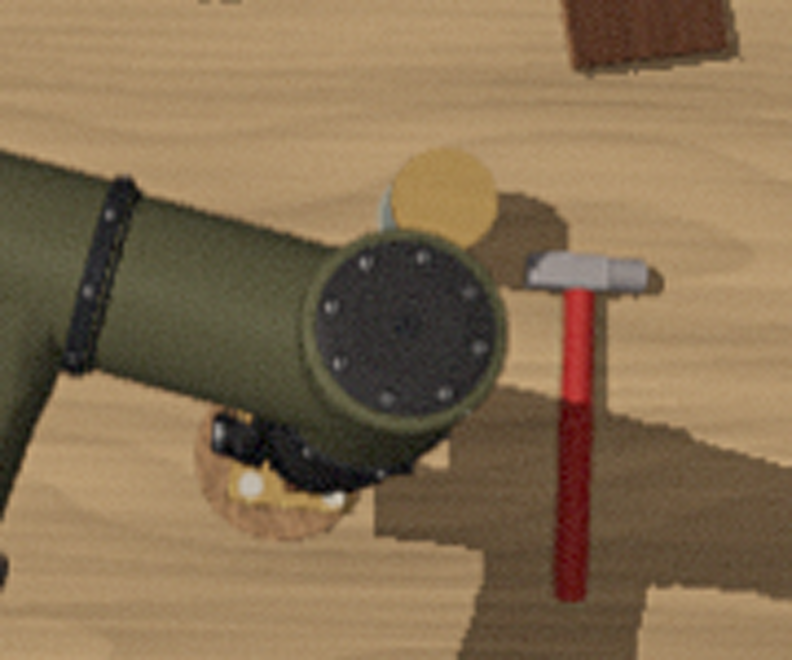

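```bash
python3 -m jog '{"travel":[[-0.002,0.006,0.004],[-0.002,0.006,0.004],[0,0.001,0.001],[0,0,0],[0,0,0],[0,0,0]],"turn":[0,0,0,0,0,0]}' 1;  python3 - <<'E'
from h import *
s=st();print(s['joint_vel'].round(3))
R0=np.array([[.092,.993,-.079],[.996,-.092,.005],[-.002,-.079,-.997]]);M=q2R(s['tcp_rot']).as_matrix()
D=M@R0.T; print('insert pred',s['eef_pos']+D@np.array([-.0051,-.0011,-.0896]),'tilt pred',np.arccos(min(1,D[2,2]/np.linalg.norm(D[2]))))
g=env.get_image('side');crop(g,255,180,345,260,8,'pics/sc22.png');cv2.imwrite('pics/side22.png',g)
g=env.get_image('top');crop(g,330,190,410,250,9,'pics/tc22.png');cv2.imwrite('pics/top22.png',g)
E
```

```text
time: 25.0
eef_pos: [0.4429, -0.3254, 0.2147]
tcp_rot: [-0.049, 0.736, 0.673, -0.047]
wrist_force: [0.1, -0.4, -2.4]
finger_gap: 0.0108
t 25.0 p [ 0.4429 -0.3254  0.2147] gap 0.0108 F [ 0.1 -0.4 -2.4]
[[ 0.088  0.987 -0.134]
 [ 0.996 -0.088  0.009]
 [-0.003 -0.134 -0.991]]
[ 0.003  0.001  0.    -0.001 -0.002 -0.   ]
insert pred [ 0.43285249 -0.32623502  0.1254817 ] tilt pred 0.05561591319293194
```

View pics/sc22.png

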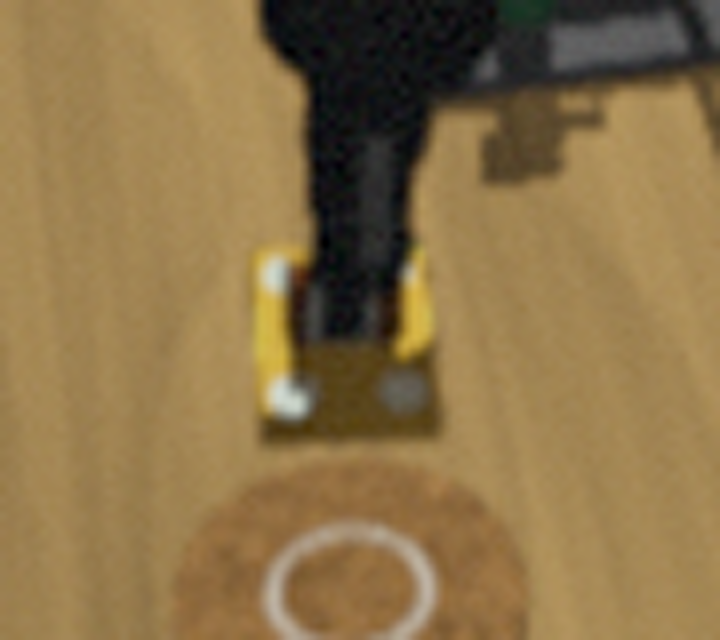

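View pics/tc22.png

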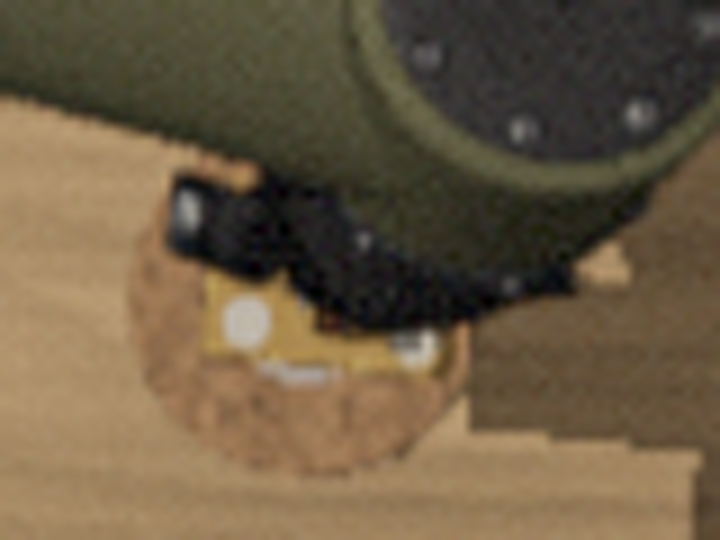

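```bash
python3 - <<'E'
from h import *
t=lambda u,v:(330+u/9,190+v/9);s=lambda u,v:(255+u/8,180+v/8)
A,ea=tri(t(247,320),s(275,273));B,eb=tri(t(415,345),s(290,397));print(A,ea,B,eb,np.linalg.norm(A-B))
# +x,-y disc: find on its ray the point at distance |B->C| along x ~; and plate -y/top corners
o,d=ray('side',*s(405,390))
y=B[1]-.003; p=o+d*(y-o[1])/d[1];print('C',p, 'pitch',np.arctan2(p[2]-B[2],p[0]-B[0]))
d=(A-B)/np.linalg.norm(A-B);print('roll',d[2])
e=np.array([onz('top',*t(*q),.131)[:2] for q in[(205,352),(437,375)]]);print('-x edge',e.round(4).tolist(),e.mean(0))
st()
E
```

```text
[ 0.41916697 -0.29673628  0.13872602] 0.0019201340993926215 [ 0.41430536 -0.35292611  0.13692857] 0.002504441368120953 0.05642839538088162
C [ 0.45341487 -0.35592611  0.13553739] pitch -0.035556610259410065
roll 0.03185358337830361
-x edge [[0.4093, -0.2836], [0.4033, -0.3611]] [ 0.40633371 -0.32237972]
t 25.1 p [ 0.4429 -0.3255  0.2148] gap 0.0105 F [ 0.2 -0.  -1.8]
[[ 0.089  0.987 -0.134]
 [ 0.996 -0.088  0.009]
 [-0.003 -0.134 -0.991]]
```

The insert is about 6 mm off the mat's centre, its underside is about 0.126 m above the bench, and its tilt is about 0.05 rad. I'll do one last check that it is steady and that the press and bystanders haven't changed.

```bash
python3 -m jog '{"travel":[[0,0,0],[0,0,0],[0,0,0],[0,0,0],[0,0,0]],"turn":[0,0,0,0,0]}' 1;  python3 - <<'E'
from h import *
s=st();print(np.abs(s['joint_vel']).max())
g=env.get_image('top');cv2.imwrite('pics/top23.png',g);crop(g,180,120,310,220,6,'pics/tc23.png')
t0=cv2.imread('pics/top0.png')
for im in(t0,g): 
    print('lid',blobs(im,(18,110,110),(28,255,255),80,(380,140,420,190))[0],'hammer head',blobs(im,(0,0,130),(180,40,255),30,(415,170,455,195))[0])
E
```

```text
time: 25.6
eef_pos: [0.4428, -0.3256, 0.2155]
tcp_rot: [-0.048, 0.736, 0.673, -0.046]
wrist_force: [-0.1, -0.5, -2.3]
finger_gap: 0.0109
t 25.6 p [ 0.4428 -0.3256  0.2155] gap 0.0109 F [-0.1 -0.5 -2.3]
[[ 0.089  0.987 -0.133]
 [ 0.996 -0.088  0.008]
 [-0.004 -0.133 -0.991]]
0.0016521349586138955
lid [([389, 153, 24, 24, 447], [400.5, 164.9])] hammer head [([421, 177, 26, 8, 137], [432.5, 181.1])]
lid [([389, 153, 25, 21, 328], [401.6, 162.3])] hammer head [([421, 177, 26, 8, 150], [432.9, 181.0])]
```

View pics/tc23.png

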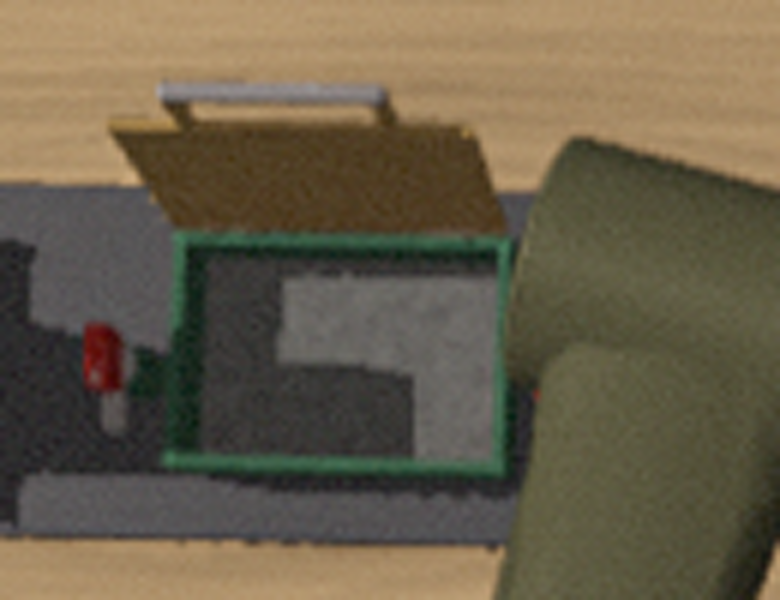

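The flap stands open, with its bar at crop (160–385,95). The bay is empty, and the left knob's tongue is turned clear. The jar and hammer have not moved: the lid's left and top edges are the same, and its lower part is covered by the arm.

```bash
python3 -c "
from rig import env
print(env.hand_in())"
```

```text
the job is handed in; nothing more can be done
None
```

I turned both knobs clockwise to their stops, and only then lifted the flap by its bar to about 1.75 rad, where it stayed by itself. I drew the insert out by its tab and handed in at about 25.6 s with it held over the mat. `hand_in` gives no verdict, so I don't know how the run was judged.

**Last checks:**
- **Insert position:** its centre is about 7 mm from the mat's centre by the camera. The arm pose carried over from the grasp gives about 5 mm.
- **Insert height:** its underside is about 0.126 m above the bench, roughly 12 cm above the mat.
- **Insert level:** the tilt is about 0.05 rad, against a limit of 0.2.
- **Grip and steadiness:** the fingers still hold the tab, with a gap of about 11 mm on the 12 mm tab. The joints are still, with speeds below 0.002 rad/s.
- **Flap and left knob:** the last picture shows the flap open and the left knob's tongue clear.
- **Right knob:** the arm covered it in that last top view. It was seen clear in the earlier pictures, and nothing touched it afterwards.
- **Jar and hammer:** they have not moved in the picture. The lid's measured centre differed by 2 to 3 pixels, which I put down to the arm covering part of it.

**Tool tilt:** the tool leaned about 0.13 rad from vertical by the end, because the tilt built up over the moves and the rows cannot correct it. About 0.08 rad of that was already there when I gripped the level insert, so the insert itself tilted less.

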